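# Pack the mobile wheel-building kit

## Robot

A 6-joint arm with a two-finger parallel gripper is mounted at the origin on the work surface. World frame = base frame: x ahead of the robot, y to its left, z up, the work surface at z = 0. Lengths are in m, angles in rad, forces in N, time in s.
With the tool pointing down it reaches from about 0.275 to 0.75 m from the base axis. Payload 10.2 kg.
Tool frame: the origin (TCP) lies on the centre line of the jaws, within the pads' length; the fingertips stand r.tcp_to_tips ahead of it and the grasp point (between the pads) lies 2 mm behind it (r.tcp_to_tips is the distance from the TCP to the fingertips, in m); z points along the fingers, y is the line along which they close (so a half turn about z gives the same grasp; the last joint's range is limited). The gripper opens to 88 mm and grips with 3 to 60 N. Pads are 18 mm wide; open, the fingers measure 123 mm over their backs; the gripper's body (75 mm by 187 mm) begins 45 mm behind the grasp point.
Start: joints at [-1.411, 0.313, 1.498, -0, 1.331, -0.223], TCP at [0.196, -0.487, 0.256] pointing down, gripper open.
Joint ranges: [-2.94, 2.94], [-0.97, 2.17], [0.19, 2.56], [-1.23, 4.37], [0.02, 3.11], [-2.88, 2.88]. Speed limits (rad/s): [2.39, 2.39, 3.01, 3.14, 3.14, 3.14].

## Interface

Orientations are given as a rotation vector (axis times angle).
In Python, from bench import r, optics, job gives the robot as it stands. The module is installed in compiled form; this text tells all that it offers.
- The arm moves only by the tool carry_out, never from a script. Its argument "deltas" is one flat list of numbers, 6 for each row, row after row: the shift along the tool's x, y, z normalised to -1 to 1, where 1 is 0.025 m, then the turn, a rotation vector about the tool's x, y, z normalised to -1 to 1, where 1 is 90 degrees. A call has exactly 5 rows; each row shifts and turns the commanded pose from where the row before left it, along the tool's axes as they then stand; what a row does not reach is not made up. A row lasts 1/12 s, in which the tool goes at most 41.7 mm and 7.16 degrees, less where a joint would pass 70% of its speed; a pose out of reach is approached as far as the arm can. A call with a number of a shift or a turn outside -1 to 1 is refused whole. A call with a gripper value outside its range is refused whole. "claw" is the opening, from 0 (shut) to 1 (fully open), set as the call begins (left out, the last holds). The fingers move at their own pace and stop on an object; the grip force is fixed at half the most. Time passes only in rows, so rows that do not move let the fingers close, or fill a call up. It gives the time, the measured TCP pose, the force, the opening and the grip force at its end, in the units of the state.
- r.sense(): the state, without advancing time (a new reading comes with each control period).
- optics.get_image(name): name is "scene" or "top"; returns the picture (384x512x3 uint8, red, green, blue); there is no depth.
- optics.camera_params(name): a dict with "K" (3x3 intrinsics, pixels), "dist_coeffs" ([k1, k2, p1, p2, k3] as OpenCV has them; the pictures are not rectified), "world_from_camera" (4x4, takes a point from camera to world coordinates). Camera axes: x right, y up, looking along -z (the intrinsics and any distortion apply to the point x, -y, -z); pixel columns grow to the right and rows downward; lengths in m; the calibration is good to about 2 mm. A picture is of the moment at which its call begins. camera_params takes no time and is no camera call.
- job.job_done(): hands the job in; it is judged then, once.
The state is a dict: "clock": time; "joints": joint angles; "dq": joint speeds; "joint_efforts": joint torques, N m; "tcp_pos": TCP position; "tcp_rot": TCP orientation; "ft_force": force on the tool from outside, world axes, zero at the start; "torque": the same for the moment, N m; "gripper_width": finger opening in m; "finger_force": force on a finger pad.
Only numpy, scipy, OpenCV 4.12 (cv2) and the standard library are available. Lean on these libraries where they do the work, as an engineer would, in place of code of your own. Each camera call takes 0.05 s, during which the arm holds its last target. There are 200 camera calls.

## Task

Pack the plywood kit box: stack all the flat metal tins that lie on the bench squarely in one neat pile, flat and edges flush, in the bay between the four corner guides in the box, lift the steel axle bracket off its hook and stand it upright on its foot on the box's floor beside the bay, and once everything is in, swing the lid fully shut. Leave the other things on the bench where they are.

Things in the scene. Friction and masses are not known exactly. Their poses are not given: they have to be found in the camera images.
- tin1_c (a point): Centre (half-way up) of a flat closed metal tin, a plain box 80 x 52 x 10 mm, 60 to 130 g: x axis along the 80 mm side, y along the 52 mm side, z up. All tins are alike. At the start every tin lies flat on the bench. Three to five of the five are there; an absent one reads None from the start.
- tin2_c (a point): Centre (half-way up) of a flat closed metal tin, a plain box 80 x 52 x 10 mm, 60 to 130 g: x axis along the 80 mm side, y along the 52 mm side, z up. All tins are alike. At the start every tin lies flat on the bench. Three to five of the five are there; an absent one reads None from the start.
- tin3_c (a point): Centre (half-way up) of a flat closed metal tin, a plain box 80 x 52 x 10 mm, 60 to 130 g: x axis along the 80 mm side, y along the 52 mm side, z up. All tins are alike. At the start every tin lies flat on the bench. Three to five of the five are there; an absent one reads None from the start.
- tin4_c (a point): Centre (half-way up) of a flat closed metal tin, a plain box 80 x 52 x 10 mm, 60 to 130 g: x axis along the 80 mm side, y along the 52 mm side, z up. All tins are alike. At the start every tin lies flat on the bench. Three to five of the five are there; an absent one reads None from the start.
- tin5_c (a point): Centre (half-way up) of a flat closed metal tin, a plain box 80 x 52 x 10 mm, 60 to 130 g: x axis along the 80 mm side, y along the 52 mm side, z up. All tins are alike. At the start every tin lies flat on the bench. Three to five of the five are there; an absent one reads None from the start.
- kit_box: Open plywood kit box fixed to the bench, 166 (x) x 222 (y) x 58 (z) mm outside, walls and floor 6 mm thick (inside 154 x 210 mm, 52 mm deep). Origin: centre of its underside, on the bench; its x axis points away from the robot (turned by some yaw), z up. Its lid is hinged on the rim at +x.
- bay (a point): Centre, on the floor, of the tins' bay in the box, at -55 mm along the box's y: four L-shaped corner guides of thin aluminium, 51 mm high (1 mm below the rim), stand around a clear space 60 (box x) x 88 (box y) mm, 4 mm wider all round than a tin lying with its long side along the box's y. The guides' arms are 14 mm; between them each side is open for fingers (60 mm along the long sides).
- kit_lid (a joint): Angle of the box's hinged lid in rad: 0 = shut flat on the rim, about 1.5 = standing upright, 1.9 = stop. It starts standing open (1.5 to 1.75). The hinge is stiff: the lid stays at any angle and takes a light push, 1 to 3 N at its free edge, to swing.
- kit_lid_hinge (a point): Point on the lid's hinge line, middle of its length: on the box rim at +83 mm along the box's x, 58.5 mm above the bench. The lid is a plywood board 166 mm (from hinge to free edge) x 222 mm, 8 mm thick; when shut its underside lies on the rim and its outer face is 8 mm above the hinge line. The hinge line runs along the box's y.
- kit_lid_handle (a point): End of a dark steel knob on the lid's outer face, 136 mm from the hinge line, in the middle of the lid's length, standing 35 mm off the face.
- bracket_c (a point): Centre (half-way up) of a steel axle bracket, 50 mm high, 190 to 310 g: foot 50 (x) x 90 (y) x 8 mm, z up, and upright across its middle a plate 8 mm thick (x), 90 mm wide (y), with a square axle hole 26 mm wide (y), from 16 to 42 mm above the underside. It starts hanging from the hook, level, foot down; the hook's arm passes through the hole along the bracket's x axis.
- bracket_strip (a point): Point on the bracket's plate 29 mm to +y of its middle, 36 mm above the underside: in the solid strip 32 mm wide beside the hole (a like strip lies at -y). Free to be pinched from above across the 8 mm thickness (along x).
- hook_stand: Hook stand fixed to the bench: origin on the bench under its post (16 mm thick, 165 mm high). From the post's top a level round arm, 8 mm thick, its axis 165 mm above the bench, runs 96 mm along the stand's -x (towards the robot side), then turns up at its end. The bracket hangs 72 mm out from the post. Wooden base plate 110 x 110 x 12 mm.
- hook_tip (a point): Centre of the rounded upturned end of the hook, 7 mm above the arm's axis (the metal reaches 11 mm above the axis): a hanging bracket must be raised 8 to 17 mm, best 12, for its hole to pass this end, then drawn off along the stand's -x.
- hub_c (a point): Bystander, to be left alone: centre of a black wheel hub standing on end, 58 mm across, 75 mm high.
- tape_roll_c (a point): Bystander, to be left alone: centre of a black tape roll lying flat, 72 mm across, 24 mm high.
- grease_jar_c (a point): Bystander, to be left alone: centre of a white jar, 60 mm across, 70 mm high.
- sprocket_c (a point): Bystander, to be left alone: centre of a small dark steel sprocket lying flat, 60 mm across, 6 mm thick, round with a hole.
- mug_c (a point): Bystander, to be left alone: centre of a white mug, 76 mm across, 90 mm high.
- screwdriver_grip (a point): Bystander, to be left alone: handle of a screwdriver lying on the bench.
- wrench_grip (a point): Bystander, to be left alone: handle of a spanner lying on the bench.
There are look-alikes about, which are no part of the job. What is shaped like the part that bears tin2_c but pink or turquoise is not meant.

How it is judged:
On the way, in this order (a step that is already met when the one before it is completed fails the run):
1. with the lid still open, all tins are in one square pile in the bay and the bracket stands on its foot on the box floor beside it (angle between each of tin1_c, tin2_c, tin3_c, tin4_c, tin5_c, bracket_c's own z axis and vertical below 0.12 rad and horizontal distance between each of tin1_c, tin2_c, tin3_c, tin4_c, tin5_c and bay below 0.01 m and angle between the y axis of each of tin1_c, tin2_c, tin3_c, tin4_c, tin5_c and the x axis of kit_box, either way round below 0.12 rad and z of each of tin1_c, tin2_c, tin3_c, tin4_c, tin5_c in the frame of kit_box below 0.058 m and horizontal distance between tin1_c and tin2_c below 0.008 m and horizontal distance between each of tin1_c, tin2_c and tin3_c below 0.008 m and horizontal distance between each of tin1_c, tin2_c, tin3_c and tin4_c below 0.008 m and horizontal distance between each of tin1_c, tin2_c, tin3_c, tin4_c and tin5_c below 0.008 m and x of bracket_c in the frame of kit_box between -0.077 and 0.077 m and y of bracket_c in the frame of kit_box between -0.105 and 0.105 m and z of bracket_c in the frame of kit_box between 0.026 and 0.035 m and value of joint kit_lid above 0.6 rad), for 0.2 s.
2. the lid is shut (value of joint kit_lid below 0.06 rad), for 0.2 s.
At the end, for the whole second after the job is handed in: All tins lie flat in one pile in the bay: centres within 8 mm of one another and 10 mm of the bay's, tilted or turned against the box under 7 degrees; the bracket stands upright (within 7 degrees) on the box floor; the lid is shut (below 0.06 rad); all at rest (angle between each of tin1_c, tin2_c, tin3_c, tin4_c, tin5_c, bracket_c's own z axis and vertical below 0.12 rad and horizontal distance between each of tin1_c, tin2_c, tin3_c, tin4_c, tin5_c and bay below 0.01 m and angle between the y axis of each of tin1_c, tin2_c, tin3_c, tin4_c, tin5_c and the x axis of kit_box, either way round below 0.12 rad and z of each of tin1_c, tin2_c, tin3_c, tin4_c, tin5_c in the frame of kit_box below 0.058 m and horizontal distance between tin1_c and tin2_c below 0.008 m and horizontal distance between each of tin1_c, tin2_c and tin3_c below 0.008 m and horizontal distance between each of tin1_c, tin2_c, tin3_c and tin4_c below 0.008 m and horizontal distance between each of tin1_c, tin2_c, tin3_c, tin4_c and tin5_c below 0.008 m and x of bracket_c in the frame of kit_box between -0.077 and 0.077 m and y of bracket_c in the frame of kit_box between -0.105 and 0.105 m and z of bracket_c in the frame of kit_box between 0.026 and 0.035 m and value of joint kit_lid below 0.06 rad and linear speed of each of bracket, tin1, tin2, tin3, tin4, tin5 below 0.02 m/s); the robot touches nothing.
It fails at once if a bystander is moved more than 6 cm (distance of any of hub_c, tape_roll_c, grease_jar_c, sprocket_c, mug_c, screwdriver_grip, wrench_grip from where it was at the start of the episode above 0.06 m).
Of tin1, tin2, tin3, tin4, tin5 only 3 to 5 are there at a start; the rules pass over those that are not, and their reading is None.
At some moment in a run one of tin1, tin2, tin3, tin4, tin5 may be knocked a few centimetres aside while the robot is not near it.
It also fails if it takes over 210 s, if anything falls off the work surface, if the arm or the gripper's body presses on something with over 40 N, if the wrist force passes 120 N, or if a joint passes its speed limit or range.

## Working session

There is one attempt and no reset: what is moved stays moved. The work goes in short steps, Python scripts to look and compute and a tool call to move; the robot and the scene stay as the last step left them, time stands still between calls to the robot, and variables do not carry over. Pictures are saved under pics/ and viewed, at most 14 in all, crops included, and the job is handed in when it is done.

Besides the shell and the picture viewer there is one more tool, called as name(argument=value, ...) on one line, values as JSON. carry_out: Moves the arm, as the interface text tells. Scaled input: -1 to 1 covers 0.025 m each way for a shift and 90 degrees each way for a turn. Its arguments: {"type":"object","properties":{"deltas":{"type":"array","items":{"type":"number","minimum":-1,"maximum":1}},"claw":{"type":"number"}},"required":["deltas"]}

```bash
mkdir -p pics; python3 - <<'E'
from bench import r,optics,job
import cv2,numpy as np
np.set_printoptions(precision=4,suppress=True)
print(r.sense(), r.tcp_to_tips)
for n in("scene","top"):
    im=optics.get_image(n); cv2.imwrite(f"pics/{n}0.png",im[:,:,::-1]); p=optics.camera_params(n)
    print(n,p)
E
```

```text
{'clock': 0.0, 'joints': array([-1.4114,  0.3135,  1.4984, -0.    ,  1.331 , -0.2234]), 'dq': array([ 0.0021,  0.0005, -0.0005,  0.0017,  0.0028, -0.0018]), 'joint_efforts': array([ -0.0009, -40.221 , -25.2269,   0.0694,   0.0352,  -0.0001]), 'tcp_pos': array([ 0.196 , -0.4868,  0.2552]), 'tcp_rot': array([-3.083 , -0.5974, -0.0001]), 'ft_force': array([-0.1919, -0.7036, -0.7342]), 'torque': array([-0.0261, -0.0092,  0.0285]), 'finger_force': 0.0, 'gripper_width': 0.08808246373441816} 0.017
scene {'K': array([[418.5303,   0.    , 245.2326],
       [  0.    , 418.5303, 189.7863],
       [  0.    ,   0.    ,   1.    ]]), 'dist_coeffs': array([-0.0841,  0.    ,  0.    ,  0.    ,  0.    ]), 'world_from_camera': array([[ 0.6742, -0.4647,  0.5741,  1.3325],
       [ 0.7385,  0.4337, -0.5163, -0.7994],
       [-0.009 ,  0.772 ,  0.6355,  1.0785],
       [ 0.    ,  0.    ,  0.    ,  1.    ]])}
top {'K': array([[483.1561,   0.    , 266.4659],
       [  0.    , 483.1561, 192.7054],
       [  0.    ,   0.    ,   1.    ]]), 'dist_coeffs': array([-0.048,  0.   ,  0.   ,  0.   ,  0.   ]), 'world_from_camera': array([[ 0.0129,  0.9944, -0.1051,  0.3609],
       [-0.9999,  0.0139,  0.0084, -0.0614],
       [ 0.0098,  0.105 ,  0.9944,  1.368 ],
       [ 0.    ,  0.    ,  0.    ,  1.    ]])}
```

View pics/scene0.png

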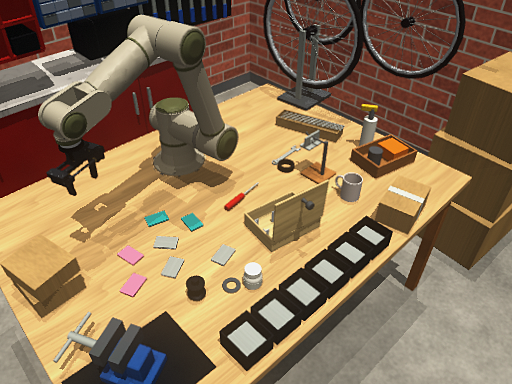

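View pics/top0.png

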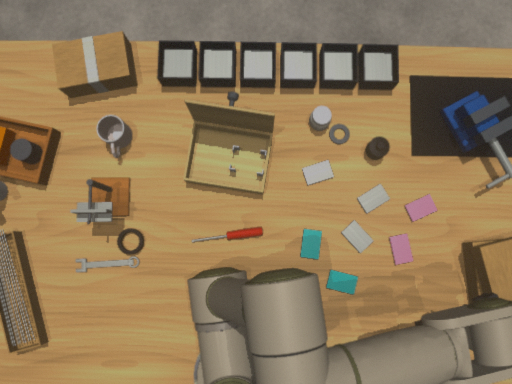

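Scene and top view: silver tins at top pixels (318,173), (374,199), (357,237). Possible mix-ups are pink at (421,208) and (401,249), turquoise at (311,244) and (342,282), and white panels in the black trays at row 65, which aren't tins. The bay guides are around (248,161) and the bracket hangs at (97,212). The three silver tins fit the description. I'll check them in a crop.

```bash
cat > h.py <<'E'
from bench import r,optics,job
import cv2,numpy as np
from scipy.spatial.transform import Rotation as R
np.set_printoptions(precision=4,suppress=True)
def ray(n,uv):
    p=optics.camera_params(n); q=cv2.undistortPoints(np.array(uv,float).reshape(-1,1,2),p["K"],p["dist_coeffs"]).reshape(-1,2)
    T=p["world_from_camera"]; d=np.c_[q[:,0],-q[:,1],-np.ones(len(q))]@T[:3,:3].T
    return T[:3,3],d
def plane(n,uv,z):
    o,d=ray(n,uv); return o+d*((z-o[2])/d[:,2])[:,None]
def proj(n,P):
    p=optics.camera_params(n); T=p["world_from_camera"]; c=(np.atleast_2d(P)-T[:3,3])@T[:3,:3]
    c=c*[1,-1,-1]; return cv2.projectPoints(c,np.zeros(3),np.zeros(3),p["K"],p["dist_coeffs"])[0].reshape(-1,2)
def tri(uva,uvb):
    o1,d1=ray("scene",[uva]); o2,d2=ray("top",[uvb]); d1,d2=d1[0],d2[0]
    s=np.linalg.lstsq(np.c_[d1,-d2],o2-o1,rcond=None)[0]; a,b=o1+s[0]*d1,o2+s[1]*d2
    return (a+b)/2,np.linalg.norm(a-b)
def tins(n,im,zt=.010):
    hsv=cv2.cvtColor(im,cv2.COLOR_RGB2HSV); m=((hsv[...,1]<60)&(hsv[...,2]>140)).astype(np.uint8)
    out=[]
    for c in cv2.findContours(m,0,cv2.CHAIN_APPROX_NONE)[0]:
        if cv2.contourArea(c)<120: continue
        P=plane(n,c.reshape(-1,2),zt); (cx,cy),(w,h),a=cv2.minAreaRect((P[:,:2]*1000).astype(np.float32))
        if w<h: w,h,a=h,w,a+90
        if 60<w<95 and 38<h<65: out.append((cx/1000,cy/1000,(a+90)%180-90,w,h))
    return out
E
python3 - <<'E'
from h import *
a=cv2.imread("pics/top0.png"); s=cv2.imread("pics/scene0.png")
for n,i in(("top",a),("scene",s)):
    for t in tins(n,i[:,:,::-1].copy()): print(n,np.array(t), proj(n,[t[0],t[1],.01]))
cv2.imwrite("pics/c1.png",cv2.resize(a[90:215,170:300],None,fx=4,fy=4,interpolation=2)) 
t=cv2.resize(a[165:250,60:160],(400,340),interpolation=2)
u=cv2.resize(s[120:200,265:365],(400,320),interpolation=2)
v=cv2.resize(a[155:265,295:445],(400,293),interpolation=2)
w=cv2.resize(s[175:255,240:340],(400,320),interpolation=2)
C=np.zeros((600,800,3),np.uint8); C[:293,:400]=v; C[:320,400:]=w[:320]; C[293:600,:400]=cv2.resize(t,(400,307)); C[320:600,400:]=cv2.resize(u,(400,280))
cv2.imwrite("pics/c2.png",C)
E
```

```text
top [ 0.3856 -0.3291 43.2066 79.0777 50.3126] [[357.0828 236.0152]]
top [  0.4939  -0.3767 -57.3068  78.7218  51.1469] [[373.5472 197.8936]]
top [  0.566   -0.2172 -71.5075  78.9191  50.3729] [[317.4996 171.902 ]]
scene [  0.6964  -0.1997 -42.8435  91.0515  55.7758] [[252.5301 272.7291]]
scene [ 0.8567 -0.0146 -0.2534 82.9467 61.3655] [[327.4812 270.494 ]]
scene [  0.4967  -0.3774 -56.7559  82.1541  50.8979] [[172.0177 266.417 ]]
scene [  0.5688  -0.2182 -70.8056  80.2338  51.9897] [[222.8316 253.9981]]
scene [ 0.8571  0.1047 -0.2548 83.0309 57.8732] [[349.7316 251.8365]]
scene [ 0.3882 -0.3299 40.917  79.3721 54.3973] [[165.4452 241.738 ]]
scene [ 0.8573  0.2247 -1.0584 82.6564 52.6523] [[370.1036 234.6143]]
```

View pics/c1.png

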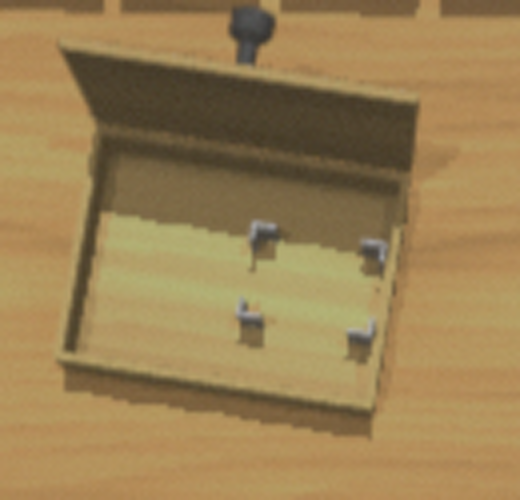

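View pics/c2.png

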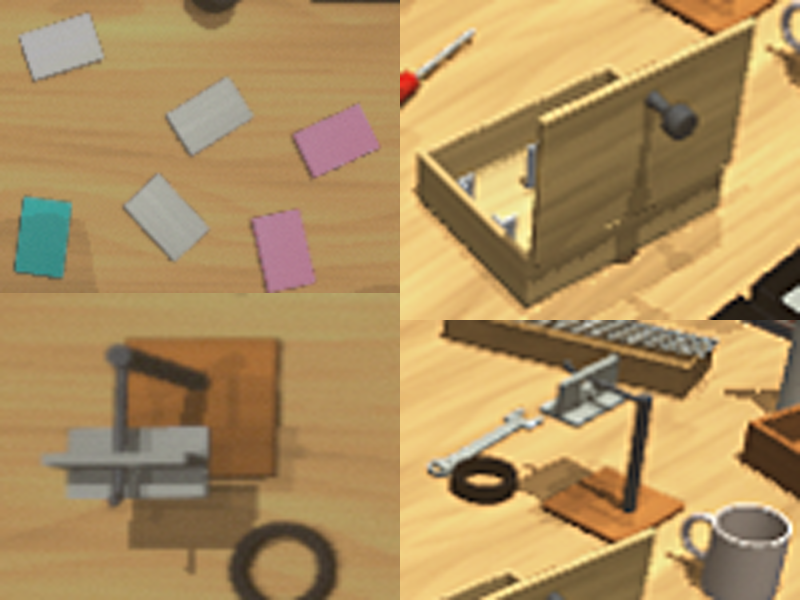

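```bash
python3 - <<'E'
from h import *
f=lambda x,y:((x+.5)/4-.5+170,(y+.5)/4-.5+90)
g=lambda x,y:((x+.5)/4-.5+60,(y-293+.5)/(307/85)-.5+165)
rim=plane("top",[f(62,358),f(372,408),f(407,178),f(97,130)],.058); print("rim",rim[:,:2])
c=rim.mean(0); print(c, [np.linalg.norm(rim[i]-rim[(i+1)%4]) for i in range(4)])
for i,j in((1,0),(2,3)): d=rim[j]-rim[i]; print("yaw y",np.degrees(np.arctan2(-d[0],d[1])))
for i,j in((0,3),(1,2)): d=rim[j]-rim[i]; print("yaw x",np.degrees(np.arctan2(d[1],d[0])))
G=plane("top",[f(253,224),f(386,242),f(240,321),f(373,339)],.057); print("guides",G[:,:2],G.mean(0),np.linalg.norm(G[0]-G[1]),np.linalg.norm(G[0]-G[2]))
print("plate",plane("top",[g(43,461),g(189,460),g(116,461)],.177))
print("foot",plane("top",[g(67,428),g(209,428),g(209,498),g(67,498)],.135),plane("top",[g(138,463)],.135))
print("post,tip",plane("top",[g(119,355)],.169),plane("top",[g(119,500)],.174))
print("base",plane("top",[g(125,338),g(280,338),g(276,478)],.012))
print("knob",tri((240+678/4,175+122/4),f(251,22)))
print("bystanders", plane("top",[(377,149),(340,134),(320,118),(112,130),(131,242)],.03))
E
```

```text
rim [[ 0.5336  0.1504]
 [ 0.5022 -0.0619]
 [ 0.6624 -0.0839]
 [ 0.6932  0.1312]]
[0.5978 0.034  0.058 ] [np.float64(0.21464390350457704), np.float64(0.16168009462357472), np.float64(0.21733928349931553), np.float64(0.16075702195067434)]
yaw y -8.415497589346522
yaw y -8.158680018752989
yaw x -6.8494287968112975
yaw x -7.812960832838488
guides [[ 0.6287  0.0218]
 [ 0.6174 -0.07  ]
 [ 0.561   0.0293]
 [ 0.5498 -0.062 ]] [ 0.5892 -0.0202  0.057 ] 0.0925136193138328 0.06811280091364144
plate [[0.434  0.414  0.177 ]
 [0.4361 0.3228 0.177 ]
 [0.4347 0.3683 0.177 ]]
foot [[0.4604 0.4165 0.135 ]
 [0.4617 0.3245 0.135 ]
 [0.412  0.3223 0.135 ]
 [0.4106 0.4139 0.135 ]] [[0.4361 0.3692 0.135 ]]
post,tip [[0.5089 0.3731 0.169 ]] [[0.4082 0.3662 0.174 ]]
base [[0.5419 0.4264 0.012 ]
 [0.5433 0.3157 0.012 ]
 [0.4334 0.3138 0.012 ]]
knob (array([0.8573, 0.0987, 0.2116]), np.float64(0.30109942280950774))
bystanders [[ 0.6309 -0.3835  0.03  ]
 [ 0.6723 -0.2786  0.03  ]
 [ 0.7177 -0.2219  0.03  ]
 [ 0.6747  0.3669  0.03  ]
 [ 0.3604  0.2993  0.03  ]]
```

Crops: three plain silver tins, distinct from the pink and turquoise ones. The bay guides are at top px (233-267,145-175), the lid leans back with its knob at top (232,95), and the bracket hangs on an arm running along about -x. Next I'll measure the lid angle and set up a move helper.

```bash
cat >> h.py <<'E'
def plan(x,y,z,close=None):
    """turn (deg about tool z) first, then shift in tool units"""
    s=r.sense(); M=R.from_rotvec(s["tcp_rot"]).as_matrix(); t=0
    a=np.degrees(np.arctan2(M[1,1],M[0,1]))
    if close is not None:
        t=-((close-a+90)%180-90); 
        M=M@R.from_euler("z",t,degrees=True).as_matrix()
    d=M.T@(np.array([x,y,z])-s["tcp_pos"])/.025
    print(f"clk {s['clock']:.2f} close {a:.1f} q6 {s['joints'][5]:.2f} turn {t:.1f}deg = {t/90:.3f}u | shift u {d.round(3)} | tcp {s['tcp_pos']} w {s['gripper_width']:.3f} tilt {M[:,2]}")
E
python3 - <<'E'
from h import *
f=lambda x,y:((x+.5)/4-.5+170,(y+.5)/4-.5+90)
for a,b in(((276,204.5),f(418,102)),((327.5,180.5),f(60,43)),((309.5,205.5),f(251,22))): print(tri(a,b))
plan(.566,-.2172,.10,18.5)
E
```

```text
(array([ 0.6742, -0.0847,  0.2213]), np.float64(0.006596973334992603))
(array([0.7066, 0.1319, 0.2186]), np.float64(0.00013631912351175555))
(array([0.7298, 0.0173, 0.1921]), np.float64(7.263714674508618e-05))
clk 0.10 close -68.1 q6 -0.22 turn -86.6deg = -0.962u | shift u [ 5.525 17.454  6.219] | tcp [ 0.196  -0.4868  0.2553] w 0.088 tilt [-0.0002  0.0011 -1.    ]
```

carry_out(deltas=[0, 0, 0, 0, 0, -0.0673, 0, 0, 0, 0, 0, -0.0673, 0, 0, 0, 0, 0, -0.0673, 0, 0, 0, 0, 0, -0.0673, 0, 0, 0, 0, 0, -0.0673], claw=0)

```text
clock: 0.52
tcp_pos: [0.1961, -0.4869, 0.2554]
tcp_rot: [-2.817, -1.39, -0.0]
ft_force: [0.2, -0.7, -0.2]
gripper_width: 0.057
finger_force: 0.0
```

carry_out(deltas=[0, 0, 0, 0, 0, -0.0673, 0, 0, 0, 0, 0, -0.0673, 0, 0, 0, 0, 0, -0.0673, 0, 0, 0, 0, 0, -0.0673, 0, 0, 0, 0, 0, -0.0673])

```text
clock: 0.93
tcp_pos: [0.1961, -0.4869, 0.2554]
tcp_rot: [-2.356, -2.077, -0.001]
ft_force: [0.2, 0.1, -0.3]
gripper_width: 0.0236
finger_force: 0.0
```

carry_out(deltas=[1, 0.6, 0, 0, 0, 0, 1, 0.6, 0, 0, 0, 0, 1, 0.6, 0, 0, 0, 0, 1, 0.6, 0, 0, 0, 0, 1, 0.6, 0, 0, 0, 0])

```text
clock: 1.35
tcp_pos: [0.2873, -0.3716, 0.2555]
tcp_rot: [-2.362, -2.071, -0.0]
ft_force: [0.1, -0.8, 0.7]
gripper_width: 0.0007
finger_force: 0.0
```

carry_out(deltas=[1, 0.6, 0.1, 0, 0, 0, 1, 0.6, 0.1, 0, 0, 0, 1, 0.6, 0.1, 0, 0, 0, 1, 0.6, 0.1, 0, 0, 0, 1, 0.6, 0.1, 0, 0, 0])

```text
clock: 1.77
tcp_pos: [0.378, -0.2574, 0.2429]
tcp_rot: [-2.362, -2.071, -0.0]
ft_force: [-0.0, -0.6, -0.4]
gripper_width: 0.0004
finger_force: 0.0
```

carry_out(deltas=[1, 0.6, 0.1, 0, 0, 0, 1, 0.6, 0.1, 0, 0, 0, 1, 0.6, 0.1, 0, 0, 0, 1, 0.6, 0.1, 0, 0, 0, 1, 0.6, 0.1, 0, 0, 0])

```text
clock: 2.18
tcp_pos: [0.4687, -0.1432, 0.2304]
tcp_rot: [-2.362, -2.071, 0.0]
ft_force: [-0.4, -0.6, 1.5]
gripper_width: -0.0001
finger_force: 0.0
```

```bash
python3 -c "
from h import *
plan(.60,.02,.2,-7.5)"
```

```text
clk 2.18 close -7.5 q6 -0.41 turn 0.0deg = 0.000u | shift u [7.156 4.356 1.215] | tcp [ 0.4687 -0.1432  0.2304] w -0.000 tilt [-0.0004  0.0003 -1.    ]
```

carry_out(deltas=[1, 0.6, 0.25, 0, 0, 0, 1, 0.6, 0.25, 0, 0, 0, 1, 0.6, 0.25, 0, 0, 0, 1, 0.6, 0.25, 0, 0, 0, 1, 0.6, 0.25, 0, 0, 0])

```text
clock: 2.6
tcp_pos: [0.5593, -0.029, 0.1988]
tcp_rot: [-2.361, -2.071, 0.001]
ft_force: [-0.2, -0.1, 0.3]
gripper_width: 0.0002
finger_force: 0.0
```

carry_out(deltas=[1, 0.6, 0.25, 0, 0, 0, 1, 0.6, 0.25, 0, 0, 0, 0, 0.6, 0, 0, 0, 0, 0, 0.6, 0, 0, 0, 0, 0, 0.6, 0, 0, 0, 0])

```text
clock: 3.02
tcp_pos: [0.6402, 0.0099, 0.1863]
tcp_rot: [-2.36, -2.072, 0.001]
ft_force: [-0.1, -0.2, 0.0]
gripper_width: 0.0004
finger_force: 0.0
```

carry_out(deltas=[0, 0.3, 0, 0, 0, 0, 0, 0.3, 0, 0, 0, 0, 0, 0.3, 0, 0, 0, 0, 0, 0.3, 0, 0, 0, 0, 0, 0.3, 0, 0, 0, 0])

```text
clock: 3.43
tcp_pos: [0.6767, 0.0045, 0.1862]
tcp_rot: [-2.361, -2.07, 0.002]
ft_force: [-1.6, 0.2, -0.9]
gripper_width: 0.0007
finger_force: 1.0
```

carry_out(deltas=[0, 0.1, 0, 0, 0, 0, 0, 0.1, 0, 0, 0, 0, 0, 0.1, 0, 0, 0, 0, 0, 0.1, 0, 0, 0, 0, 0, 0.1, 0, 0, 0, 0])

```text
clock: 3.85
tcp_pos: [0.6892, 0.0029, 0.187]
tcp_rot: [-2.362, -2.071, 0.0]
ft_force: [-2.5, -0.1, 0.0]
gripper_width: 0.0004
finger_force: 0.9
```

carry_out(deltas=[0, 0.1, 0, 0, 0, 0, 0, 0.1, 0, 0, 0, 0, 0, 0.1, 0, 0, 0, 0, 0, 0.1, 0, 0, 0, 0, 0, 0.1, 0, 0, 0, 0])

```text
clock: 4.27
tcp_pos: [0.7019, 0.0011, 0.187]
tcp_rot: [2.362, 2.071, 0.0]
ft_force: [-1.5, 0.4, -0.2]
gripper_width: 0.001
finger_force: 0.8
```

carry_out(deltas=[0, 0.05, 0, 0, 0, 0, 0, 0.05, 0, 0, 0, 0, 0, 0.05, 0, 0, 0, 0, 0, 0.05, 0, 0, 0, 0, 0, 0.0, 0, 0, 0, 0])

```text
clock: 4.68
tcp_pos: [0.7046, 0.0008, 0.1869]
tcp_rot: [-2.358, -2.068, 0.008]
ft_force: [-17.6, 0.5, 4.1]
gripper_width: 0.0002
finger_force: 8.9
```

carry_out(deltas=[0, -0.8, 0, 0, 0, 0, 0, -1, 0, 0, 0, 0, 0, -1, 0, 0, 0, 0, -1, -0.2, 0, 0, 0, 0, -1, 0, 0, 0, 0, 0], claw=0.85)

```text
clock: 5.1
tcp_pos: [0.6248, -0.0386, 0.1879]
tcp_rot: [2.358, 2.074, 0.001]
ft_force: [0.4, -0.6, 0.2]
gripper_width: 0.0315
finger_force: 0.0
```

carry_out(deltas=[-1, 0, 0, 0, 0, -0.058, -1, 0, 0, 0, 0, -0.058, -1, 0, 0, 0, 0, -0.058, -1, 0, 0, 0, 0, -0.058, -1, 0, 0, 0, 0, -0.058])

```text
clock: 5.52
tcp_pos: [0.6322, -0.1645, 0.1876]
tcp_rot: [1.827, 2.554, 0.0]
ft_force: [-0.9, -0.3, 0.6]
gripper_width: 0.065
finger_force: 0.0
```

```bash
python3 - <<'E'
from h import *
for n in("top","scene"):
    im=optics.get_image(n); cv2.imwrite(f"pics/{n}1.png",im[:,:,::-1])
    for t in tins(n,im): print(n,np.array(t))
plan(.567,-.2177,.06,18.5)
E
```

```text
top [ 0.3856 -0.3291 43.2066 78.9657 50.3126]
top [  0.4939  -0.3766 -57.3068  78.5854  50.9271]
scene [  0.6962  -0.1999 -44.0073  91.2982  55.5091]
scene [ 0.8567 -0.0146 -0.2534 82.9467 61.3655]
scene [  0.4967  -0.3774 -56.7559  82.1541  50.8979]
scene [  0.5705  -0.2244 -69.5753  66.689   52.3587]
scene [ 0.8571  0.1047 -0.2548 83.0309 57.8732]
scene [ 0.3886 -0.3295 40.917  80.4649 54.3973]
scene [ 0.8573  0.2242 -0.7496 82.4278 53.8002]
clk 5.62 close 18.5 q6 -0.76 turn 0.0deg = 0.000u | shift u [-1.1   -3.135  5.077] | tcp [ 0.6324 -0.1666  0.187 ] w 0.073 tilt [ 0.0014 -0.0013 -1.    ]
```

carry_out(deltas=[-0.2, -0.6, 0.9, 0, 0, 0, -0.2, -0.6, 0.9, 0, 0, 0, -0.2, -0.6, 0.9, 0, 0, 0, -0.2, -0.6, 0.9, 0, 0, 0, -0.3, -0.73, 0.9, 0, 0, 0])

```text
clock: 6.03
tcp_pos: [0.5665, -0.2134, 0.0739]
tcp_rot: [1.833, 2.55, 0.001]
ft_force: [0.4, 0.3, 0.9]
gripper_width: 0.0748
finger_force: 0.0
```

carry_out(deltas=[0, 0, 0.6, 0, 0, 0, 0, 0, 0.6, 0, 0, 0, 0, 0, 0.6, 0, 0, 0, 0, 0, 0.3, 0, 0, 0, 0, 0, 0.12, 0, 0, 0])

```text
clock: 6.45
tcp_pos: [0.5665, -0.2134, 0.0181]
tcp_rot: [-1.833, -2.55, -0.0]
ft_force: [-0.6, 0.2, -0.2]
gripper_width: 0.0746
finger_force: 0.0
```

carry_out(deltas=[0, 0, 0, 0, 0, 0, 0, 0, 0, 0, 0, 0, 0, 0, 0, 0, 0, 0, 0, 0, 0, 0, 0, 0, 0, 0, 0, 0, 0, 0], claw=0)

```text
clock: 6.87
tcp_pos: [0.567, -0.2142, 0.0198]
tcp_rot: [1.832, 2.55, 0.0]
ft_force: [-0.7, 1.4, 3.8]
gripper_width: 0.0515
finger_force: 30.0
```

carry_out(deltas=[0, 0, 0, 0, 0, 0, 0, 0, 0, 0, 0, 0, 0, 0, -0.3, 0, 0, 0, 0, 0, -1, 0, 0, 0, 0, 0, -1, 0, 0, 0])

```text
clock: 7.28
tcp_pos: [0.566, -0.2138, 0.0766]
tcp_rot: [-1.832, -2.549, 0.0]
ft_force: [0.5, -0.0, -1.1]
gripper_width: 0.0516
finger_force: 30.0
```

```bash
python3 -c "
from h import *
plan(.5895,-.0203,.13,-7.5)"
```

```text
clk 7.28 close 18.6 q6 -0.88 turn 26.1deg = 0.290u | shift u [ 7.797 -0.084 -2.127] | tcp [ 0.566  -0.2138  0.0766] w 0.052 tilt [-0.0022  0.0013 -1.    ]
```

carry_out(deltas=[0, 0, -0.5, 0, 0, 0.0725, 0, 0, -0.5, 0, 0, 0.0725, 0, 0, -0.5, 0, 0, 0.0725, 0, 0, -0.5, 0, 0, 0.0725, 1, 0, 0, 0, 0, 0])

```text
clock: 7.7
tcp_pos: [0.5704, -0.1925, 0.1293]
tcp_rot: [2.368, 2.057, 0.001]
ft_force: [0.5, -0.6, -0.4]
gripper_width: 0.0516
finger_force: 30.0
```

carry_out(deltas=[1, 0, 0, 0, 0, 0, 1, 0, 0, 0, 0, 0, 1, 0, 0, 0, 0, 0, 1, 0, 0, 0, 0, 0, 1, 0, 0, 0, 0, 0])

```text
clock: 8.12
tcp_pos: [0.5861, -0.0642, 0.1268]
tcp_rot: [-2.362, -2.071, 0.0]
ft_force: [-0.7, 0.5, -0.4]
gripper_width: 0.0516
finger_force: 30.0
```

carry_out(deltas=[1, 0, 0, 0, 0, 0, 0.9, -0.16, 0, 0, 0, 0, 0, 0, 0, 0, 0, 0, 0, 0, 0, 0, 0, 0, 0, 0, 0, 0, 0, 0])

```text
clock: 8.53
tcp_pos: [0.5884, -0.0183, 0.1266]
tcp_rot: [2.362, 2.071, -0.0]
ft_force: [-0.8, -0.7, -0.7]
gripper_width: 0.0512
finger_force: 30.0
```

```bash
python3 - <<'E'
from h import *
plan(.588,-.0164,.10,-7.5)
a=optics.get_image("top")[:,:,::-1];b=optics.get_image("scene")[:,:,::-1]
C=np.hstack([cv2.resize(a[90:215,170:300],(400,385),interpolation=2),cv2.resize(b[150:260,225:340],(400,385),interpolation=2)]); cv2.imwrite("pics/c3.png",C)
E
```

```text
clk 8.53 close -7.5 q6 -0.10 turn -0.0deg = -0.000u | shift u [ 0.073 -0.027  1.066] | tcp [ 0.5884 -0.0183  0.1266] w 0.051 tilt [ 0.     -0.0002 -1.    ]
```

View pics/c3.png

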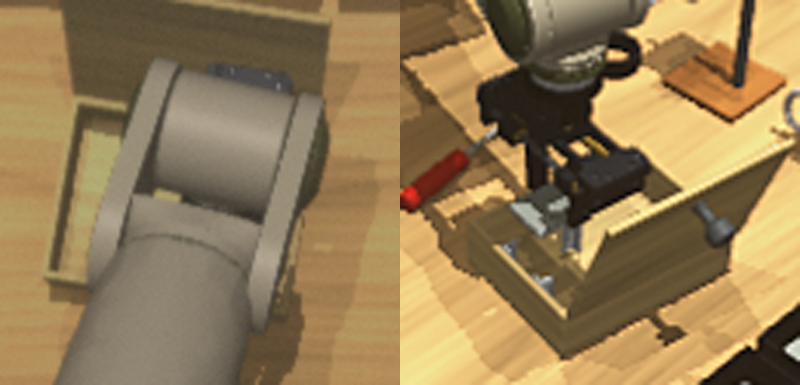

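carry_out(deltas=[0.07, 0, 0.5, 0, 0, 0, 0, 0, 0.5, 0, 0, 0, 0, 0, 0.4, 0, 0, 0, 0, 0, 0.3, 0, 0, 0, 0, 0, 0.2, 0, 0, 0])

```text
clock: 9.05
tcp_pos: [0.5885, -0.0164, 0.078]
tcp_rot: [-2.362, -2.07, 0.001]
ft_force: [0.7, 0.9, -0.9]
gripper_width: 0.0512
finger_force: 30.0
```

carry_out(deltas=[0, 0, 0.1, 0, 0, 0, 0, 0, 0.1, 0, 0, 0, 0, 0, 0.1, 0, 0, 0, 0, 0, 0.1, 0, 0, 0, 0, 0, 0.1, 0, 0, 0])

```text
clock: 9.47
tcp_pos: [0.5888, -0.016, 0.0665]
tcp_rot: [2.362, 2.071, 0.0]
ft_force: [0.3, -0.6, -0.9]
gripper_width: 0.0518
finger_force: 30.0
```

carry_out(deltas=[0, 0, 0.2, 0, 0, 0, 0, 0, 0.2, 0, 0, 0, 0, 0, 0.2, 0, 0, 0, 0, 0, 0.2, 0, 0, 0, 0, 0, 0.2, 0, 0, 0])

```text
clock: 9.88
tcp_pos: [0.5886, -0.016, 0.0408]
tcp_rot: [-2.362, -2.071, 0.0]
ft_force: [0.2, -1.2, 0.4]
gripper_width: 0.0513
finger_force: 30.0
```

carry_out(deltas=[0, 0, 0.08, 0, 0, 0, 0, 0, 0.08, 0, 0, 0, 0, 0, 0.08, 0, 0, 0, 0, 0, 0.08, 0, 0, 0, 0, 0, 0.08, 0, 0, 0])

```text
clock: 10.3
tcp_pos: [0.5888, -0.016, 0.0314]
tcp_rot: [2.362, 2.071, 0.0]
ft_force: [-0.0, -0.4, 0.7]
gripper_width: 0.0513
finger_force: 30.0
```

carry_out(deltas=[0, 0, 0.05, 0, 0, 0, 0, 0, 0.05, 0, 0, 0, 0, 0, 0.05, 0, 0, 0, 0, 0, 0.03, 0, 0, 0, 0, 0, 0, 0, 0, 0])

```text
clock: 10.72
tcp_pos: [0.5886, -0.016, 0.0268]
tcp_rot: [-2.362, -2.071, 0.0]
ft_force: [-0.5, -0.3, -0.4]
gripper_width: 0.0512
finger_force: 30.0
```

carry_out(deltas=[0, 0, 0, 0, 0, 0, 0, 0, 0, 0, 0, 0, 0, 0, 0, 0, 0, 0, 0, 0, 0, 0, 0, 0, 0, 0, 0, 0, 0, 0], claw=0.72)

```text
clock: 11.13
tcp_pos: [0.5887, -0.016, 0.0271]
tcp_rot: [2.362, 2.071, 0.0]
ft_force: [-1.3, -0.2, -0.3]
gripper_width: 0.0634
finger_force: 0.0
```

carry_out(deltas=[0, 0, -0.2, 0, 0, 0, 0, 0, -0.5, 0, 0, 0, 0, 0, -1, 0, 0, 0, 0, 0, -1, 0, 0, 0, 0, 0, -1, 0, 0, 0])

```text
clock: 11.55
tcp_pos: [0.5887, -0.016, 0.1217]
tcp_rot: [2.361, 2.071, 0.001]
ft_force: [0.5, -0.8, 0.2]
gripper_width: 0.064
finger_force: 0.0
```

```bash
python3 -c "
from h import *
plan(.495,-.3772,.06,32.7)"
```

```text
clk 11.55 close -7.5 q6 -0.10 turn -40.2deg = -0.447u | shift u [-10.134 -10.961   2.469] | tcp [ 0.5887 -0.016   0.1217] w 0.064 tilt [ 0.0007 -0.0001 -1.    ]
```

carry_out(deltas=[0, 0, 0, 0, 0, -0.0745, 0, 0, 0, 0, 0, -0.0745, 0, 0, 0, 0, 0, -0.0745, 0, 0, 0, 0, 0, -0.0745, 0, 0, 0, 0, 0, -0.0745], claw=0.85)

```text
clock: 11.97
tcp_pos: [0.5888, -0.016, 0.1208]
tcp_rot: [1.656, 2.669, 0.001]
ft_force: [0.4, -0.4, 0.1]
gripper_width: 0.0747
finger_force: 0.0
```

carry_out(deltas=[0, 0, 0, 0, 0, -0.0745, -0.92, -1, 0, 0, 0, 0, -0.92, -1, 0, 0, 0, 0, -0.92, -1, 0, 0, 0, 0, -0.92, -1, 0, 0, 0, 0])

```text
clock: 12.38
tcp_pos: [0.554, -0.1488, 0.1208]
tcp_rot: [1.504, 2.757, 0.0]
ft_force: [0.5, 0.7, 0.6]
gripper_width: 0.0751
finger_force: 0.0
```

```bash
python3 - <<'E'
from h import *
for n in("top","scene"):
    im=optics.get_image(n); cv2.imwrite(f"pics/{n}2.png",im[:,:,::-1])
    for t in tins(n,im):
        if t[0]<.75:print(n,np.array(t))
plan(.495,-.3772,.06,32.7)
E
```

```text
top [  0.2903  -0.0015 -25.6297  81.411   63.6065]
top [ 0.3856 -0.3291 43.2066 78.8332 50.3126]
top [  0.494   -0.3766 -57.297   78.5845  51.0551]
scene [  0.6964  -0.1997 -42.8435  91.0515  55.7758]
scene [  0.4967  -0.3774 -56.7559  82.1541  50.8979]
scene [ 0.3882 -0.3299 40.917  79.3721 54.3973]
scene [ 0.5877 -0.0057 81.4218 60.9248 53.7704]
clk 12.48 close 32.5 q6 -1.04 turn -0.2deg = -0.003u | shift u [-6.329 -6.851  2.44 ] | tcp [ 0.5536 -0.1514  0.1207] w 0.075 tilt [ 0.0012 -0.0014 -1.    ]
```

carry_out(deltas=[-0.9, -1, 0.2, 0, 0, 0, -0.9, -1, 0.2, 0, 0, 0, -0.9, -1, 0.2, 0, 0, 0, -0.9, -1, 0.2, 0, 0, 0, -0.9, -1, 0.3, 0, 0, 0])

```text
clock: 12.9
tcp_pos: [0.5101, -0.3106, 0.0932]
tcp_rot: [1.504, 2.756, -0.0]
ft_force: [0.3, 0.8, -0.9]
gripper_width: 0.0749
finger_force: 0.0
```

carry_out(deltas=[-0.9, -1, 0.3, 0, 0, 0, -0.85, -0.85, 0.4, 0, 0, 0, 0, 0, 0.3, 0, 0, 0, 0, 0, 0.3, 0, 0, 0, 0, 0, 0, 0, 0, 0])

```text
clock: 13.32
tcp_pos: [0.4948, -0.3699, 0.0584]
tcp_rot: [-1.504, -2.756, -0.002]
ft_force: [0.2, 0.1, 0.1]
gripper_width: 0.0751
finger_force: 0.0
```

```bash
python3 -c "
from h import *
plan(.495,-.3772,.0185,32.7)"
```

```text
clk 13.32 close 32.8 q6 -1.40 turn 0.1deg = 0.001u | shift u [-0.255 -0.151  1.595] | tcp [ 0.4948 -0.3699  0.0584] w 0.075 tilt [-0.0015  0.0021 -1.    ]
```

carry_out(deltas=[-0.25, -0.15, 0.3, 0, 0, 0, 0, 0, 0.5, 0, 0, 0, 0, 0, 0.5, 0, 0, 0, 0, 0, 0.25, 0, 0, 0, 0, 0, 0, 0, 0, 0])

```text
clock: 13.73
tcp_pos: [0.4944, -0.3776, 0.0185]
tcp_rot: [-1.503, -2.755, -0.002]
ft_force: [0.7, 0.2, 0.7]
gripper_width: 0.0749
finger_force: 0.0
```

carry_out(deltas=[0, 0, 0, 0, 0, 0, 0, 0, 0, 0, 0, 0, 0, 0, 0, 0, 0, 0, 0, 0, 0, 0, 0, 0, 0, 0, 0, 0, 0, 0], claw=0)

```text
clock: 14.15
tcp_pos: [0.4952, -0.379, 0.0213]
tcp_rot: [1.505, 2.757, -0.0]
ft_force: [-0.5, 0.8, 2.3]
gripper_width: 0.0516
finger_force: 30.0
```

carry_out(deltas=[0, 0, 0, 0, 0, 0, 0, 0, 0, 0, 0, 0, 0, 0, -0.5, 0, 0, 0, 0, 0, -1, 0, 0, 0, 0, 0, -1, 0, 0, 0])

```text
clock: 14.57
tcp_pos: [0.4946, -0.3784, 0.0839]
tcp_rot: [-1.505, -2.756, -0.001]
ft_force: [0.1, -0.4, -1.2]
gripper_width: 0.0515
finger_force: 30.0
```

carry_out(deltas=[0, 0, -1, 0, 0, 0.0745, 0, 0, -1, 0, 0, 0.0745, 0, 0, 0, 0, 0, 0.0745, 0, 0, 0, 0, 0, 0.0745, 0, 0, 0, 0, 0, 0.0745])

```text
clock: 14.98
tcp_pos: [0.4949, -0.3788, 0.1343]
tcp_rot: [2.243, 2.199, -0.0]
ft_force: [0.5, -0.2, -0.7]
gripper_width: 0.0514
finger_force: 30.0
```

```bash
python3 -c "
from h import *
plan(.588,-.0195,.126,-7.5)"
```

```text
clk 14.98 close -1.1 q6 -0.82 turn 6.4deg = 0.071u | shift u [14.734  1.815  0.326] | tcp [ 0.4949 -0.3788  0.1343] w 0.051 tilt [ 0.0005 -0.0006 -1.    ]
```

carry_out(deltas=[0, 0, 0.1, 0, 0, 0.071, 1, 0.12, 0, 0, 0, 0, 1, 0.12, 0, 0, 0, 0, 1, 0.12, 0, 0, 0, 0, 1, 0.12, 0, 0, 0, 0])

```text
clock: 15.4
tcp_pos: [0.5193, -0.28, 0.1313]
tcp_rot: [-2.357, -2.077, 0.0]
ft_force: [0.3, -0.5, -0.2]
gripper_width: 0.0515
finger_force: 30.0
```

carry_out(deltas=[1, 0.12, 0, 0, 0, 0, 1, 0.12, 0, 0, 0, 0, 1, 0.12, 0, 0, 0, 0, 1, 0.12, 0, 0, 0, 0, 1, 0.12, 0, 0, 0, 0])

```text
clock: 15.82
tcp_pos: [0.5499, -0.1577, 0.1314]
tcp_rot: [2.356, 2.078, 0.0]
ft_force: [0.3, -0.9, -0.8]
gripper_width: 0.0513
finger_force: 30.0
```

carry_out(deltas=[1, 0.12, 0, 0, 0, 0, 1, 0.12, 0, 0, 0, 0, 1, 0.12, 0, 0, 0, 0, 1, 0.12, 0, 0, 0, 0, 1, 0.12, 0, 0, 0, 0])

```text
clock: 16.23
tcp_pos: [0.5804, -0.0355, 0.1314]
tcp_rot: [2.356, 2.078, 0.0]
ft_force: [0.3, -0.2, -0.6]
gripper_width: 0.0515
finger_force: 30.0
```

carry_out(deltas=[0.65, 0.1, 0, 0, 0, 0, 0, 0, 0, 0, 0, 0, 0, 0, 0, 0, 0, 0, 0, 0, 0, 0, 0, 0, 0, 0, 0, 0, 0, 0])

```text
clock: 16.65
tcp_pos: [0.5847, -0.022, 0.1309]
tcp_rot: [2.357, 2.076, -0.0]
ft_force: [0.4, 0.0, -0.9]
gripper_width: 0.0517
finger_force: 30.0
```

```bash
python3 -c "
from h import *
plan(.5885,-.021,.08,-7.5)"
```

```text
clk 16.65 close -7.3 q6 -0.11 turn 0.2deg = 0.003u | shift u [0.061 0.145 2.036] | tcp [ 0.5847 -0.022   0.1309] w 0.052 tilt [-0.0001 -0.0002 -1.    ]
```

carry_out(deltas=[0.06, 0.14, 0.5, 0, 0, 0.003, 0, 0, 0.5, 0, 0, 0, 0, 0, 0.5, 0, 0, 0, 0, 0, 0.3, 0, 0, 0, 0, 0, 0.2, 0, 0, 0])

```text
clock: 17.07
tcp_pos: [0.5881, -0.0203, 0.0791]
tcp_rot: [-2.361, -2.07, 0.002]
ft_force: [-0.2, -0.1, -0.5]
gripper_width: 0.0517
finger_force: 30.0
```

carry_out(deltas=[0, 0, 0.1, 0, 0, 0, 0, 0, 0.1, 0, 0, 0, 0, 0, 0.1, 0, 0, 0, 0, 0, 0.1, 0, 0, 0, 0, 0, 0.1, 0, 0, 0])

```text
clock: 17.48
tcp_pos: [0.5888, -0.02, 0.0683]
tcp_rot: [2.361, 2.072, 0.001]
ft_force: [0.0, 0.2, 0.3]
gripper_width: 0.0513
finger_force: 30.0
```

carry_out(deltas=[0, 0, 0.2, 0, 0, 0, 0, 0, 0.2, 0, 0, 0, 0, 0, 0.2, 0, 0, 0, 0, 0, 0.2, 0, 0, 0, 0, 0, 0.2, 0, 0, 0])

```text
clock: 17.9
tcp_pos: [0.5885, -0.0199, 0.0426]
tcp_rot: [-2.361, -2.072, 0.0]
ft_force: [0.7, -0.0, -0.3]
gripper_width: 0.0516
finger_force: 30.0
```

```bash
python3 -c "
from h import *
plan(.5885,-.021,.038,-7.5)"
```

```text
clk 17.90 close -7.5 q6 -0.10 turn 0.0deg = 0.001u | shift u [-0.044  0.005  0.184] | tcp [ 0.5885 -0.0199  0.0426] w 0.052 tilt [-0.0002  0.0001 -1.    ]
```

carry_out(deltas=[-0.02, 0, 0.05, 0, 0, 0, 0, 0, 0.05, 0, 0, 0, 0, 0, 0.04, 0, 0, 0, 0, 0, 0.04, 0, 0, 0, 0, 0, 0, 0, 0, 0])

```text
clock: 18.32
tcp_pos: [0.5885, -0.0204, 0.0387]
tcp_rot: [2.361, 2.072, 0.0]
ft_force: [0.6, 0.4, -0.7]
gripper_width: 0.0516
finger_force: 30.0
```

carry_out(deltas=[0, 0, 0, 0, 0, 0, 0, 0, 0, 0, 0, 0, 0, 0, 0, 0, 0, 0, 0, 0, 0, 0, 0, 0, 0, 0, 0, 0, 0, 0], claw=0.72)

```text
clock: 18.73
tcp_pos: [0.5886, -0.0204, 0.0388]
tcp_rot: [2.361, 2.072, 0.0]
ft_force: [1.1, -0.1, 0.6]
gripper_width: 0.0637
finger_force: 0.0
```

carry_out(deltas=[0, 0, -0.2, 0, 0, 0, 0, 0, -0.6, 0, 0, 0, 0, 0, -1, 0, 0, 0, 0, 0, -1, 0, 0, 0, 0, 0, -1, 0, 0, 0])

```text
clock: 19.15
tcp_pos: [0.5884, -0.0204, 0.1352]
tcp_rot: [-2.361, -2.072, -0.0]
ft_force: [0.1, 0.3, 0.9]
gripper_width: 0.0636
finger_force: 0.0
```

carry_out(deltas=[-1, -1, 0, 0, 0, 0.06, -1, -1, 0, 0, 0, 0.06, -1, -1, 0, 0, 0, 0.06, -1, -1, 0, 0, 0, 0.06, -1, -1, 0, 0, 0, 0.06], claw=0.85)

```text
clock: 19.57
tcp_pos: [0.4306, -0.0999, 0.1341]
tcp_rot: [2.782, 1.457, 0.001]
ft_force: [0.4, -0.3, -0.1]
gripper_width: 0.0752
finger_force: 0.0
```

```bash
python3 - <<'E'
from h import *
for n in("top","scene"):
    im=optics.get_image(n); cv2.imwrite(f"pics/{n}3.png",im[:,:,::-1])
    for t in tins(n,im):
        if t[0]<.75:print(n,np.array(t))
plan(.3865,-.3295,.06,-46.8)
E
```

```text
top [ 0.3855 -0.3292 43.2066 79.3025 50.3126]
scene [  0.6964  -0.1997 -42.8435  91.0515  55.7758]
scene [ 0.3882 -0.3299 40.917  79.3721 54.3973]
scene [ 0.583  -0.0003 82.2699 70.9187 55.5258]
clk 19.67 close -34.8 q6 0.11 turn 12.0deg = 0.134u | shift u [-7.519  5.558  2.948] | tcp [ 0.4286 -0.0996  0.1338] w 0.075 tilt [-0.0022  0.0008 -1.    ]
```

carry_out(deltas=[0, 0, 0, 0, 0, 0.067, 0, 0, 0, 0, 0, 0.067, -0.94, 0.695, 0.3, 0, 0, 0, -0.94, 0.695, 0.3, 0, 0, 0, -0.94, 0.695, 0.3, 0, 0, 0])

```text
clock: 20.08
tcp_pos: [0.4173, -0.1867, 0.1115]
tcp_rot: [2.915, 1.167, 0.001]
ft_force: [0.4, 0.1, -1.2]
gripper_width: 0.075
finger_force: 0.0
```

carry_out(deltas=[-0.94, 0.695, 0.4, 0, 0, 0, -0.94, 0.695, 0.4, 0, 0, 0, -0.94, 0.695, 0.4, 0, 0, 0, -0.94, 0.695, 0.4, 0, 0, 0, -0.94, 0.695, 0.4, 0, 0, 0])

```text
clock: 20.5
tcp_pos: [0.3916, -0.3312, 0.0611]
tcp_rot: [2.917, 1.165, 0.001]
ft_force: [0.8, 0.1, 0.2]
gripper_width: 0.075
finger_force: 0.0
```

carry_out(deltas=[0, 0, 0, 0, 0, 0, 0, 0, 0, 0, 0, 0, 0, 0, 0, 0, 0, 0, 0, 0, 0, 0, 0, 0, 0, 0, 0, 0, 0, 0])

```text
clock: 20.92
tcp_pos: [0.3919, -0.3287, 0.0618]
tcp_rot: [2.917, 1.166, 0.0]
ft_force: [0.2, -0.5, -0.1]
gripper_width: 0.075
finger_force: 0.0
```

```bash
python3 -c "
from h import *
plan(.3865,-.3295,.0185,-46.8)"
```

```text
clk 20.92 close -46.4 q6 -0.12 turn 0.4deg = 0.004u | shift u [-0.179 -0.125  1.73 ] | tcp [ 0.3919 -0.3287  0.0618] w 0.075 tilt [ 0.0005 -0.0005 -1.    ]
```

carry_out(deltas=[-0.18, -0.12, 0.4, 0, 0, 0.004, 0, 0, 0.5, 0, 0, 0, 0, 0, 0.5, 0, 0, 0, 0, 0, 0.3, 0, 0, 0, 0, 0, 0, 0, 0, 0])

```text
clock: 21.33
tcp_pos: [0.3861, -0.3298, 0.0182]
tcp_rot: [-2.92, -1.155, 0.0]
ft_force: [0.8, -0.7, 0.1]
gripper_width: 0.0748
finger_force: 0.0
```

carry_out(deltas=[0, 0, 0, 0, 0, 0, 0, 0, 0, 0, 0, 0, 0, 0, 0, 0, 0, 0, 0, 0, 0, 0, 0, 0, 0, 0, 0, 0, 0, 0], claw=0)

```text
clock: 21.75
tcp_pos: [0.3861, -0.3304, 0.0191]
tcp_rot: [2.921, 1.155, 0.0]
ft_force: [0.6, 1.3, 3.1]
gripper_width: 0.0514
finger_force: 30.0
```

carry_out(deltas=[0, 0, 0, 0, 0, 0, 0, 0, 0, 0, 0, 0, 0, 0, -0.5, 0, 0, 0, 0, 0, -1, 0, 0, 0, 0, 0, -1, 0, 0, 0])

```text
clock: 22.17
tcp_pos: [0.3855, -0.33, 0.0813]
tcp_rot: [-2.92, -1.154, 0.001]
ft_force: [0.2, -0.4, -1.4]
gripper_width: 0.0515
finger_force: 30.0
```

carry_out(deltas=[0, 0, -1, 0, 0, -0.0728, 0, 0, -1, 0, 0, -0.0728, 0, 0, 0, 0, 0, -0.0728, 0, 0, 0, 0, 0, -0.0728, 0, 0, 0, 0, 0, -0.0728])

```text
clock: 22.58
tcp_pos: [0.3859, -0.3305, 0.1314]
tcp_rot: [2.472, 1.938, -0.0]
ft_force: [-0.2, -0.7, -1.6]
gripper_width: 0.0517
finger_force: 30.0
```

carry_out(deltas=[0, 0, 0, 0, 0, -0.0728, 0, 0, 0, 0, 0, 0, 0, 0, 0, 0, 0, 0, 0, 0, 0, 0, 0, 0, 0, 0, 0, 0, 0, 0])

```text
clock: 23.0
tcp_pos: [0.3859, -0.3304, 0.1311]
tcp_rot: [-2.365, -2.067, 0.0]
ft_force: [0.1, -0.6, -2.1]
gripper_width: 0.0516
finger_force: 30.0
```

```bash
python3 -c "
from h import *
plan(.5885,-.0203,.13,-7.5)"
```

```text
clk 23.00 close -7.7 q6 -0.80 turn -0.2deg = -0.002u | shift u [13.356  6.414  0.046] | tcp [ 0.3859 -0.3304  0.1311] w 0.052 tilt [-0.0001  0.0001 -1.    ]
```

carry_out(deltas=[0.95, 0.458, 0, 0, 0, -0.002, 0.95, 0.458, 0, 0, 0, 0, 0.95, 0.458, 0, 0, 0, 0, 0.95, 0.458, 0, 0, 0, 0, 0.95, 0.458, 0, 0, 0, 0])

```text
clock: 23.42
tcp_pos: [0.4586, -0.2189, 0.1312]
tcp_rot: [2.362, 2.072, 0.0]
ft_force: [0.7, -0.1, -0.8]
gripper_width: 0.0515
finger_force: 30.0
```

carry_out(deltas=[0.95, 0.458, 0, 0, 0, 0, 0.95, 0.458, 0, 0, 0, 0, 0.95, 0.458, 0, 0, 0, 0, 0.95, 0.458, 0, 0, 0, 0, 0.95, 0.458, 0, 0, 0, 0])

```text
clock: 23.83
tcp_pos: [0.5307, -0.1084, 0.1312]
tcp_rot: [-2.362, -2.072, 0.0]
ft_force: [0.7, 0.6, -1.6]
gripper_width: 0.0514
finger_force: 30.0
```

carry_out(deltas=[0.95, 0.458, 0, 0, 0, 0, 0.95, 0.458, 0, 0, 0, 0, 0.95, 0.458, 0, 0, 0, 0, 0.95, 0.458, 0, 0, 0, 0, 0, 0, 0, 0, 0, 0])

```text
clock: 24.25
tcp_pos: [0.5892, -0.0179, 0.1311]
tcp_rot: [2.358, 2.076, 0.002]
ft_force: [0.6, -0.7, -0.4]
gripper_width: 0.0517
finger_force: 30.0
```

carry_out(deltas=[0, 0, 0, 0, 0, 0, 0, 0, 0, 0, 0, 0, 0, 0, 0, 0, 0, 0, 0, 0, 0, 0, 0, 0, 0, 0, 0, 0, 0, 0])

```text
clock: 24.67
tcp_pos: [0.5875, -0.022, 0.1313]
tcp_rot: [2.361, 2.072, 0.0]
ft_force: [0.7, -0.2, -0.7]
gripper_width: 0.0514
finger_force: 30.0
```

```bash
python3 -c "
from h import *
plan(.5885,-.0201,.08,-7.5)"
```

```text
clk 24.67 close -7.5 q6 -0.11 turn 0.0deg = 0.000u | shift u [0.081 0.029 2.054] | tcp [ 0.5875 -0.022   0.1313] w 0.051 tilt [ 0. -0. -1.]
```

carry_out(deltas=[0.08, 0.03, 0.5, 0, 0, 0, 0, 0, 0.5, 0, 0, 0, 0, 0, 0.5, 0, 0, 0, 0, 0, 0.3, 0, 0, 0, 0, 0, 0.2, 0, 0, 0])

```text
clock: 25.08
tcp_pos: [0.5882, -0.0194, 0.0797]
tcp_rot: [-2.359, -2.072, 0.002]
ft_force: [-0.2, 0.0, 0.2]
gripper_width: 0.0512
finger_force: 30.0
```

carry_out(deltas=[0, 0, 0.1, 0, 0, 0, 0, 0, 0.1, 0, 0, 0, 0, 0, 0.1, 0, 0, 0, 0, 0, 0.1, 0, 0, 0, 0, 0, 0.1, 0, 0, 0])

```text
clock: 25.5
tcp_pos: [0.5889, -0.0194, 0.0688]
tcp_rot: [2.359, 2.074, 0.001]
ft_force: [-0.3, 0.6, -1.3]
gripper_width: 0.0514
finger_force: 30.0
```

carry_out(deltas=[0, 0, 0.2, 0, 0, 0, 0, 0, 0.2, 0, 0, 0, 0, 0, 0.2, 0, 0, 0, 0, 0, 0.1, 0, 0, 0, 0, 0, 0.1, 0, 0, 0])

```text
clock: 25.92
tcp_pos: [0.5886, -0.0194, 0.0482]
tcp_rot: [-2.36, -2.074, 0.0]
ft_force: [0.7, 0.5, -1.4]
gripper_width: 0.0519
finger_force: 30.0
```

```bash
python3 -c "
from h import *
plan(.5885,-.0201,.0465,-7.5)"
```

```text
clk 25.92 close -7.4 q6 -0.10 turn 0.1deg = 0.001u | shift u [-0.029 -0.001  0.069] | tcp [ 0.5886 -0.0194  0.0482] w 0.052 tilt [-0.0004  0.0001 -1.    ]
```

carry_out(deltas=[-0.02, 0, 0.07, 0, 0, 0, 0, 0, 0, 0, 0, 0, 0, 0, 0, 0, 0, 0, 0, 0, 0, 0, 0, 0, 0, 0, 0, 0, 0, 0])

```text
clock: 26.33
tcp_pos: [0.5888, -0.0199, 0.0472]
tcp_rot: [2.36, 2.074, 0.0]
ft_force: [0.1, 0.8, -1.8]
gripper_width: 0.0516
finger_force: 30.0
```

carry_out(deltas=[0, 0, 0, 0, 0, 0, 0, 0, 0, 0, 0, 0, 0, 0, 0, 0, 0, 0, 0, 0, 0, 0, 0, 0, 0, 0, 0, 0, 0, 0], claw=0.72)

```text
clock: 26.75
tcp_pos: [0.5887, -0.0199, 0.0471]
tcp_rot: [2.36, 2.074, 0.0]
ft_force: [-0.0, 0.5, 0.3]
gripper_width: 0.0633
finger_force: 0.0
```

carry_out(deltas=[0, 0, -0.2, 0, 0, 0, 0, 0, -0.6, 0, 0, 0, 0, 0, -1, 0, 0, 0, 0, 0, -1, 0, 0, 0, 0, 0, -1, 0, 0, 0])

```text
clock: 27.17
tcp_pos: [0.5885, -0.0199, 0.1434]
tcp_rot: [-2.36, -2.074, 0.0]
ft_force: [-0.7, 0.1, 0.7]
gripper_width: 0.0635
finger_force: 0.0
```

carry_out(deltas=[0.5, -1, -1, 0, 0, 0, 0.5, -1, -1, 0, 0, 0, 0.5, -1, -1, 0, 0, 0, 0.5, -1, -1, 0, 0, 0, 0, -1, 0, 0, 0, 0])

```text
clock: 27.58
tcp_pos: [0.4713, 0.0471, 0.2466]
tcp_rot: [2.354, 2.072, 0.009]
ft_force: [-0.9, 0.1, -0.2]
gripper_width: 0.0637
finger_force: 0.0
```

carry_out(deltas=[0, -1, 0, 0, 0, 0, 0, -1, 0, 0, 0, 0, 0, 0, 0, 0, 0, 0, 0, 0, 0, 0, 0, 0, 0, 0, 0, 0, 0, 0])

```text
clock: 28.0
tcp_pos: [0.4222, 0.052, 0.2424]
tcp_rot: [2.359, 2.073, 0.001]
ft_force: [-0.4, 0.7, -0.1]
gripper_width: 0.064
finger_force: 0.0
```

```bash
python3 - <<'E'
from h import *
plan(.4355,.3975,.23,-1.2)
a=optics.get_image("top")[:,:,::-1];b=optics.get_image("scene")[:,:,::-1]
cv2.imwrite("pics/top4.png",a);cv2.imwrite("pics/scene4.png",b)
C=np.zeros((600,800,3),np.uint8)
C[:300,:400]=cv2.resize(a[110:200,180:300],(400,300),interpolation=2)
C[:300,400:]=cv2.resize(b[175:255,233:340],(400,300),interpolation=2)
C[300:,:400]=cv2.resize(a[180:240,60:140],(400,300),interpolation=2)
C[300:,400:]=cv2.resize(b[120:180,295:375],(400,300),interpolation=2)
cv2.imwrite("pics/c4.png",C)
E
```

```text
clk 28.00 close -7.4 q6 -0.03 turn -6.2deg = -0.069u | shift u [13.829  0.242  0.495] | tcp [0.4222 0.052  0.2424] w 0.064 tilt [ 0.0012 -0.0002 -1.    ]
```

View pics/c4.png

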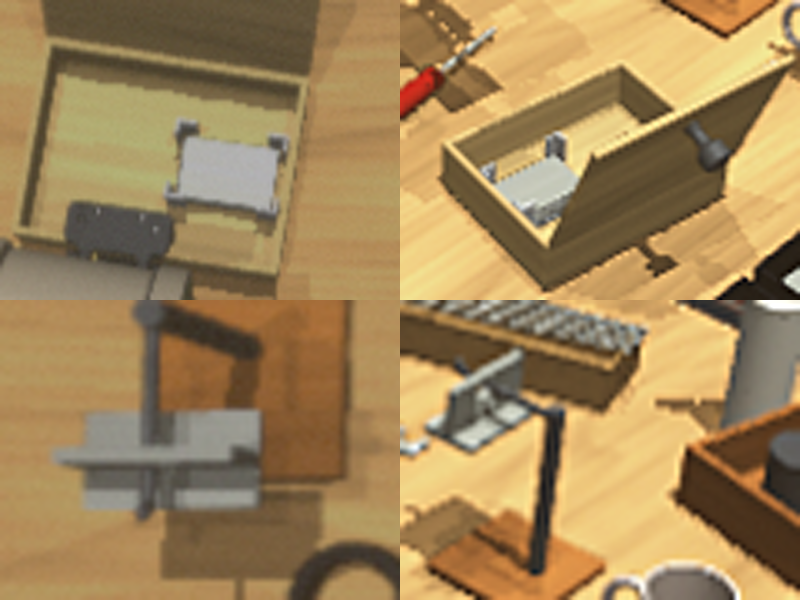

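Tins are stacked flush between the guides (crop px 180-280,135-210, upper left). The bracket still hangs at top px (95,212). I'll take its -y strip, with about +1° yaw.

carry_out(deltas=[0, 0, 0, 0, 0, -0.047, 0, 0, 0, 0, 0, -0.047, 1, 0.06, 0, 0, 0, 0, 1, 0.06, 0, 0, 0, 0, 1, 0.06, 0, 0, 0, 0])

```text
clock: 28.52
tcp_pos: [0.4253, 0.128, 0.2418]
tcp_rot: [-2.202, -2.241, 0.0]
ft_force: [0.6, 0.1, 1.3]
gripper_width: 0.0636
finger_force: 0.0
```

carry_out(deltas=[1, 0.06, 0, 0, 0, 0, 1, 0.06, 0, 0, 0, 0, 1, 0.06, 0, 0, 0, 0, 1, 0.06, 0, 0, 0, 0, 1, 0.06, 0, 0, 0, 0])

```text
clock: 28.93
tcp_pos: [0.4303, 0.2537, 0.2416]
tcp_rot: [-2.2, -2.242, 0.001]
ft_force: [0.1, -1.0, 0.7]
gripper_width: 0.0633
finger_force: 0.0
```

carry_out(deltas=[1, 0.06, 0, 0, 0, 0, 1, 0.06, 0, 0, 0, 0, 1, 0.1, 0, 0, 0, 0, 0.5, 0, 0, 0, 0, 0, 0, 0, 0, 0, 0, 0])

```text
clock: 29.35
tcp_pos: [0.4336, 0.3416, 0.2412]
tcp_rot: [-2.198, -2.244, 0.001]
ft_force: [0.1, -0.3, -0.1]
gripper_width: 0.0636
finger_force: 0.0
```

carry_out(deltas=[0, 0, 0, 0, 0, 0, 0, 0, 0, 0, 0, 0, 0, 0, 0, 0, 0, 0, 0, 0, 0, 0, 0, 0, 0, 0, 0, 0, 0, 0])

```text
clock: 29.77
tcp_pos: [0.4338, 0.3393, 0.2422]
tcp_rot: [2.201, 2.241, 0.0]
ft_force: [1.1, -0.6, -0.4]
gripper_width: 0.0637
finger_force: 0.0
```

```bash
python3 - <<'E'
from h import *
plan(.4357,.340,.162,1.0)
a=optics.get_image("top")[:,:,::-1];b=optics.get_image("scene")[:,:,::-1]
C=np.hstack([cv2.resize(a[180:240,60:140],(400,300),interpolation=2),cv2.resize(b[100:190,265:385],(400,300),interpolation=2)])
cv2.imwrite("pics/c5.png",C)
E
```

```text
clk 29.77 close 1.0 q6 0.43 turn 0.0deg = 0.000u | shift u [0.026 0.075 3.207] | tcp [0.4338 0.3393 0.2422] w 0.064 tilt [ 0.0002  0.0001 -1.    ]
```

View pics/c5.png

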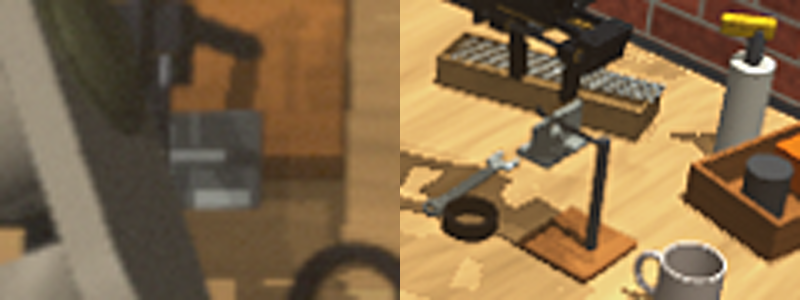

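The gripper straddles the plate above the -y strip (scene crop, fingers at px 520 and 570, plate at 555,130). Descending.

carry_out(deltas=[0.02, 0.07, 0.5, 0, 0, 0, 0, 0, 0.5, 0, 0, 0, 0, 0, 0.5, 0, 0, 0, 0, 0, 0.4, 0, 0, 0, 0, 0, 0.3, 0, 0, 0])

```text
clock: 30.28
tcp_pos: [0.4352, 0.3403, 0.186]
tcp_rot: [-2.2, -2.242, 0.001]
ft_force: [0.7, -0.3, -0.7]
gripper_width: 0.0632
finger_force: 0.0
```

carry_out(deltas=[0, 0, 0.3, 0, 0, 0, 0, 0, 0.3, 0, 0, 0, 0, 0, 0.3, 0, 0, 0, 0, 0, 0.1, 0, 0, 0, 0, 0, 0, 0, 0, 0])

```text
clock: 30.7
tcp_pos: [0.4352, 0.3403, 0.1614]
tcp_rot: [-2.2, -2.242, 0.001]
ft_force: [0.1, 0.4, -0.2]
gripper_width: 0.0636
finger_force: 0.0
```

carry_out(deltas=[0, 0, 0, 0, 0, 0, 0, 0, 0, 0, 0, 0, 0, 0, 0, 0, 0, 0, 0, 0, 0, 0, 0, 0, 0, 0, 0, 0, 0, 0], claw=0.3)

```text
clock: 31.12
tcp_pos: [0.4354, 0.3405, 0.1622]
tcp_rot: [2.2, 2.242, 0.001]
ft_force: [-0.5, -0.2, -0.2]
gripper_width: 0.0323
finger_force: 0.0
```

carry_out(deltas=[0, 0, 0, 0, 0, 0, 0, 0, 0, 0, 0, 0, 0, 0, 0, 0, 0, 0, 0, 0, 0, 0, 0, 0, 0, 0, 0, 0, 0, 0])

```text
clock: 31.53
tcp_pos: [0.4354, 0.3405, 0.162]
tcp_rot: [2.2, 2.242, 0.0]
ft_force: [0.2, -0.4, 0.5]
gripper_width: 0.0266
finger_force: 0.0
```

carry_out(deltas=[0, 0, 0, 0, 0, 0, 0, 0, 0, 0, 0, 0, 0, 0, 0, 0, 0, 0, 0, 0, 0, 0, 0, 0, 0, 0, 0, 0, 0, 0], claw=0)

```text
clock: 31.95
tcp_pos: [0.4354, 0.3404, 0.1619]
tcp_rot: [2.2, 2.242, -0.0]
ft_force: [0.3, -0.8, -0.2]
gripper_width: 0.0077
finger_force: 29.9
```

carry_out(deltas=[0, 0, 0, 0, 0, 0, 0, 0, 0, 0, 0, 0, 0, 0, 0, 0, 0, 0, 0, 0, 0, 0, 0, 0, 0, 0, 0, 0, 0, 0])

```text
clock: 32.37
tcp_pos: [0.4353, 0.3404, 0.1619]
tcp_rot: [-2.2, -2.242, 0.0]
ft_force: [1.3, -0.4, 0.7]
gripper_width: 0.008
finger_force: 29.9
```

carry_out(deltas=[0, 0, -0.1, 0, 0, 0, 0, 0, -0.1, 0, 0, 0, 0, 0, -0.1, 0, 0, 0, 0, 0, -0.1, 0, 0, 0, 0, 0, -0.1, 0, 0, 0])

```text
clock: 32.78
tcp_pos: [0.4353, 0.3405, 0.1747]
tcp_rot: [2.2, 2.242, -0.0]
ft_force: [0.5, 0.2, -1.8]
gripper_width: 0.0076
finger_force: 29.9
```

carry_out(deltas=[0, 0, 0, 0, 0, 0, 0, 0, 0, 0, 0, 0, 0, 0, 0, 0, 0, 0, 0, 0, 0, 0, 0, 0, 0, 0, 0, 0, 0, 0])

```text
clock: 33.2
tcp_pos: [0.4353, 0.3404, 0.1743]
tcp_rot: [-2.2, -2.242, 0.0]
ft_force: [0.1, 0.6, -2.1]
gripper_width: 0.0079
finger_force: 29.9
```

```bash
python3 - <<'E'
from h import *
plan(.4357,.340,.174,1.0)
print(r.sense()["ft_force"],r.sense()["torque"])
b=optics.get_image("scene")[:,:,::-1]
cv2.imwrite("pics/c6.png",cv2.resize(b[110:170,295:375],(640,480),interpolation=2))
E
```

```text
clk 33.20 close 1.1 q6 0.43 turn 0.1deg = 0.001u | shift u [-0.017  0.015  0.014] | tcp [0.4353 0.3404 0.1743] w 0.008 tilt [-0.0002 -0.0001 -1.    ]
[ 0.0548  0.5655 -2.1355] [-0.1009 -0.0497  0.0554]
```

View pics/c6.png

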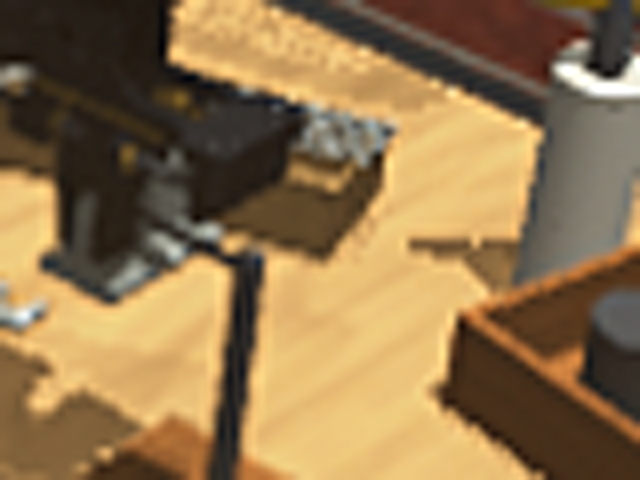

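The bracket is in the fingers (crop px 120,240), level, with about 2 N of load, so it's off the arm. Drawing it along -x.

carry_out(deltas=[0, -0.2, 0, 0, 0, 0, 0, -0.25, 0, 0, 0, 0, 0, -0.25, 0, 0, 0, 0, 0, -0.25, 0, 0, 0, 0, 0, -0.25, 0, 0, 0, 0])

```text
clock: 33.67
tcp_pos: [0.4045, 0.3399, 0.1745]
tcp_rot: [-2.2, -2.243, -0.0]
ft_force: [-0.1, -0.7, -2.6]
gripper_width: 0.0079
finger_force: 29.9
```

carry_out(deltas=[0, -0.3, 0, 0, 0, 0, 0, -0.3, 0, 0, 0, 0, 0, -0.3, 0, 0, 0, 0, 0, -0.3, 0, 0, 0, 0, 0, -0.3, 0, 0, 0, 0])

```text
clock: 34.08
tcp_pos: [0.3671, 0.3392, 0.1745]
tcp_rot: [2.2, 2.242, 0.0]
ft_force: [-0.5, 0.2, -1.8]
gripper_width: 0.0077
finger_force: 29.9
```

carry_out(deltas=[0, -0.1, 0, 0, 0, 0, 0, 0, -0.3, 0, 0, 0, 0, 0, -0.5, 0, 0, 0, 0, 0, -0.5, 0, 0, 0, 0, 0, 0, 0, 0, 0])

```text
clock: 34.5
tcp_pos: [0.3665, 0.3397, 0.2096]
tcp_rot: [2.2, 2.241, 0.007]
ft_force: [0.5, -0.1, -1.4]
gripper_width: 0.0077
finger_force: 29.9
```

```bash
python3 - <<'E'
from h import *
# bracket target box (x=-8,y=48)mm ; gripper offset -29 along y
c=np.array([.5965,.0343]); th=np.radians(-7.5); X=np.array([np.cos(th),np.sin(th)]); Y=np.array([-X[1],X[0]])
p=c-.010*X+(.050-.029)*Y; print(p)
plan(p[0],p[1],.20,-7.5); print(r.sense()["ft_force"],r.sense()["torque"])
a=optics.get_image("top")[:,:,::-1];b=optics.get_image("scene")[:,:,::-1]
C=np.hstack([cv2.resize(a[180:270,60:180],(400,300),interpolation=2),cv2.resize(b[80:170,260:380],(400,300),interpolation=2)])
cv2.imwrite("pics/c7.png",C)
E
```

```text
[0.5893 0.0564]
clk 34.50 close 1.1 q6 0.49 turn 8.6deg = 0.095u | shift u [-10.07   10.315   0.393] | tcp [0.3665 0.3397 0.2096] w 0.008 tilt [ 0.0041  0.0023 -1.    ]
[ 0.464  -0.075  -1.3622] [-0.1046 -0.1002  0.0101]
```

View pics/c7.png

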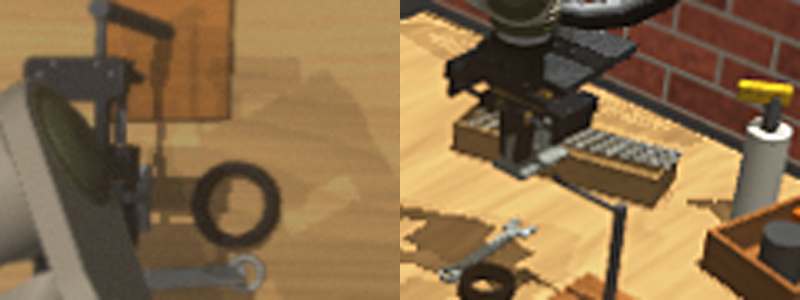

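carry_out(deltas=[-0.8, 0, 0, 0, 0, 0, -1, 0, 0, 0, 0, 0, -1, 0, 0, 0, 0, 0, -1, 0, 0, 0, 0, 0.048, -0.6, 0, 0, 0, 0, 0.048])

```text
clock: 35.02
tcp_pos: [0.366, 0.2273, 0.2062]
tcp_rot: [-2.367, -2.065, 0.002]
ft_force: [-0.0, 0.2, -2.7]
gripper_width: 0.0077
finger_force: 29.9
```

```bash
python3 -c "
from h import *
plan(.5893,.0564,.18,-7.5)"
```

```text
clk 35.02 close -7.8 q6 0.42 turn -0.3deg = -0.003u | shift u [-5.612  9.747  1.043] | tcp [0.366  0.2273 0.2062] w 0.008 tilt [-0.0013 -0.0008 -1.    ]
```

carry_out(deltas=[-0.56, 0.97, 0, 0, 0, 0, -0.56, 0.97, 0, 0, 0, 0, -0.56, 0.97, 0, 0, 0, 0, -0.56, 0.97, 0, 0, 0, 0, -0.56, 0.97, 0, 0, 0, 0])

```text
clock: 35.43
tcp_pos: [0.4781, 0.1427, 0.2062]
tcp_rot: [-2.363, -2.069, 0.002]
ft_force: [0.0, 1.0, -1.8]
gripper_width: 0.0075
finger_force: 29.9
```

carry_out(deltas=[-0.56, 0.97, 0.2, 0, 0, 0, -0.56, 0.97, 0.2, 0, 0, 0, -0.56, 0.97, 0.2, 0, 0, 0, -0.56, 0.97, 0.2, 0, 0, 0, -0.5, 0.9, 0.2, 0, 0, 0])

```text
clock: 35.85
tcp_pos: [0.5876, 0.0589, 0.1806]
tcp_rot: [-2.363, -2.069, 0.002]
ft_force: [-0.3, 0.6, -2.6]
gripper_width: 0.0081
finger_force: 29.9
```

carry_out(deltas=[0, 0, 0, 0, 0, 0, 0, 0, 0, 0, 0, 0, 0, 0, 0, 0, 0, 0, 0, 0, 0, 0, 0, 0, 0, 0, 0, 0, 0, 0])

```text
clock: 36.27
tcp_pos: [0.5863, 0.0608, 0.1822]
tcp_rot: [2.362, 2.071, 0.0]
ft_force: [0.2, -0.0, -3.0]
gripper_width: 0.0076
finger_force: 30.0
```

```bash
python3 - <<'E'
from h import *
plan(.5893,.0564,.10,-7.5)
a=optics.get_image("top")[:,:,::-1];b=optics.get_image("scene")[:,:,::-1]
C=np.hstack([cv2.resize(a[90:215,170:300],(400,385),interpolation=2),cv2.resize(b[150:260,225:340],(400,385),interpolation=2)])
cv2.imwrite("pics/c8.png",C)
E
```

```text
clk 36.27 close -7.5 q6 0.04 turn -0.0deg = -0.000u | shift u [-0.161  0.142  3.288] | tcp [0.5863 0.0608 0.1822] w 0.008 tilt [ 0.0001  0.0001 -1.    ]
```

View pics/c8.png

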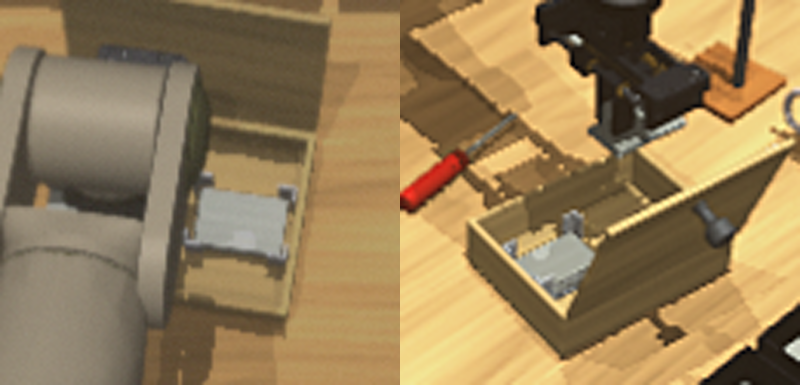

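The tins are still stacked flush, and the bracket hangs level over the empty half (scene crop 640,135). Lowering it.

carry_out(deltas=[-0.16, 0.14, 0.7, 0, 0, 0, 0, 0, 0.7, 0, 0, 0, 0, 0, 0.7, 0, 0, 0, 0, 0, 0.7, 0, 0, 0, 0, 0, 0.5, 0, 0, 0])

```text
clock: 36.78
tcp_pos: [0.5891, 0.0561, 0.0982]
tcp_rot: [-2.362, -2.07, 0.001]
ft_force: [-0.2, 0.2, -3.5]
gripper_width: 0.0076
finger_force: 30.0
```

carry_out(deltas=[0, 0, 0.4, 0, 0, 0, 0, 0, 0.4, 0, 0, 0, 0, 0, 0.4, 0, 0, 0, 0, 0, 0.4, 0, 0, 0, 0, 0, 0.3, 0, 0, 0])

```text
clock: 37.2
tcp_pos: [0.5896, 0.0558, 0.051]
tcp_rot: [-2.363, -2.07, 0.0]
ft_force: [0.3, 0.0, -2.4]
gripper_width: 0.0083
finger_force: 30.0
```

carry_out(deltas=[0, 0, 0.1, 0, 0, 0, 0, 0, 0.05, 0, 0, 0, 0, 0, 0.05, 0, 0, 0, 0, 0, 0.04, 0, 0, 0, 0, 0, 0, 0, 0, 0])

```text
clock: 37.62
tcp_pos: [0.5898, 0.0558, 0.0462]
tcp_rot: [2.363, 2.07, 0.001]
ft_force: [0.5, 0.3, -3.0]
gripper_width: 0.0079
finger_force: 30.0
```

carry_out(deltas=[0, 0, 0.04, 0, 0, 0, 0, 0, 0.04, 0, 0, 0, 0, 0, 0.04, 0, 0, 0, 0, 0, 0.04, 0, 0, 0, 0, 0, 0.03, 0, 0, 0])

```text
clock: 38.03
tcp_pos: [0.5897, 0.0558, 0.0411]
tcp_rot: [2.363, 2.07, -0.0]
ft_force: [0.2, -1.0, -0.3]
gripper_width: 0.0075
finger_force: 30.0
```

carry_out(deltas=[0, 0, 0.02, 0, 0, 0, 0, 0, 0, 0, 0, 0, 0, 0, 0, 0, 0, 0, 0, 0, 0, 0, 0, 0, 0, 0, 0, 0, 0, 0])

```text
clock: 38.45
tcp_pos: [0.5898, 0.0558, 0.0411]
tcp_rot: [2.363, 2.07, 0.0]
ft_force: [-3.5, -0.7, 5.3]
gripper_width: 0.008
finger_force: 30.0
```

carry_out(deltas=[0, 0, 0, 0, 0, 0, 0, 0, 0, 0, 0, 0, 0, 0, 0, 0, 0, 0, 0, 0, 0, 0, 0, 0, 0, 0, 0, 0, 0, 0], claw=0.4)

```text
clock: 38.87
tcp_pos: [0.5897, 0.0558, 0.0406]
tcp_rot: [-2.363, -2.07, -0.0]
ft_force: [-1.2, 0.5, -0.6]
gripper_width: 0.0352
finger_force: 0.0
```

carry_out(deltas=[0, 0, -0.2, 0, 0, 0, 0, 0, -0.5, 0, 0, 0, 0, 0, -1, 0, 0, 0, 0, 0, -1, 0, 0, 0, 0, 0, -1, 0, 0, 0])

```text
clock: 39.28
tcp_pos: [0.5897, 0.0558, 0.1355]
tcp_rot: [2.363, 2.07, 0.001]
ft_force: [0.3, -0.2, 0.9]
gripper_width: 0.0354
finger_force: 0.0
```

carry_out(deltas=[-1, -1, -1, 0, 0, 0, -1, -1, -1, 0, 0, 0, -1, -1, -1, 0, 0, 0, 0, -1, -1, 0, 0, 0, 0, -1, -1, 0, 0, 0])

```text
clock: 39.7
tcp_pos: [0.4576, -0.0004, 0.2575]
tcp_rot: [2.364, 2.067, 0.001]
ft_force: [0.2, -0.2, 0.4]
gripper_width: 0.035
finger_force: 0.0
```

```bash
python3 - <<'E'
from h import *
c=np.array([.5965,.0343]); th=np.radians(-7.5); X=np.array([np.cos(th),np.sin(th)]); Y=np.array([-X[1],X[0]])
p=c+.140*X-.045*Y; print(p)
plan(p[0],p[1],.26,-7.5)
a=optics.get_image("top")[:,:,::-1];b=optics.get_image("scene")[:,:,::-1]
cv2.imwrite("pics/top9.png",a);cv2.imwrite("pics/scene9.png",b)
C=np.hstack([cv2.resize(a[90:215,170:300],(400,385),interpolation=2),cv2.resize(b[150:260,225:340],(400,385),interpolation=2)])
cv2.imwrite("pics/c9.png",C)
E
```

```text
[ 0.7294 -0.0286]
clk 39.70 close -7.7 q6 -0.12 turn -0.2deg = -0.002u | shift u [ 0.3   10.929 -0.087] | tcp [ 0.4576 -0.0004  0.2575] w 0.035 tilt [ 0.0012 -0.0003 -1.    ]
```

View pics/c9.png

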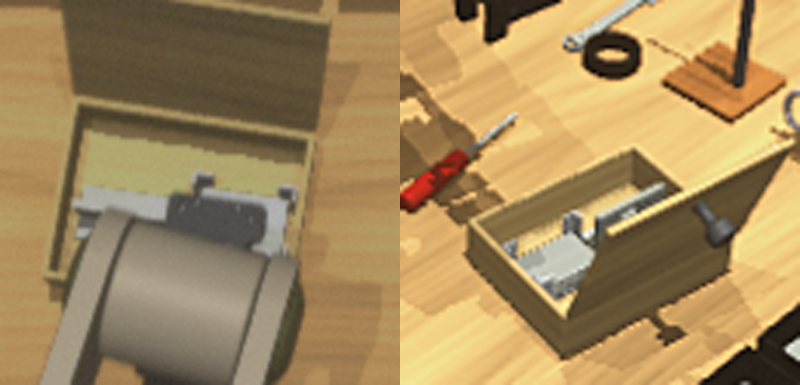

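Bracket upright in the box (scene crop 635,205) beside the flush tin pile (550,265), with the lid open. Now I'll straddle the lid's free edge, away from the knob.

carry_out(deltas=[0.1, 1, 0, 0, 0, -0.002, 0.1, 1, 0, 0, 0, 0, 0.1, 1, 0, 0, 0, 0, 0, 1, 0, 0, 0, 0, 0, 1, 0, 0, 0, 0], claw=0.55)

```text
clock: 40.22
tcp_pos: [0.5854, -0.0083, 0.2553]
tcp_rot: [-2.359, -2.074, 0.0]
ft_force: [-0.4, -0.7, 0.7]
gripper_width: 0.0484
finger_force: 0.0
```

carry_out(deltas=[0, 1, 0, 0, 0, 0, 0, 1, 0, 0, 0, 0, 0, 1, 0, 0, 0, 0, 0, 1, 0, 0, 0, 0, 0, 1, 0, 0, 0, 0])

```text
clock: 40.63
tcp_pos: [0.7091, -0.0244, 0.2551]
tcp_rot: [-2.36, -2.074, 0.0]
ft_force: [0.4, -0.2, 0.6]
gripper_width: 0.0486
finger_force: 0.0
```

carry_out(deltas=[0, 0.9, 0, 0, 0, 0, 0, 0, 0, 0, 0, 0, 0, 0, 0, 0, 0, 0, 0, 0, 0, 0, 0, 0, 0, 0, 0, 0, 0, 0])

```text
clock: 41.05
tcp_pos: [0.7297, -0.0271, 0.2561]
tcp_rot: [2.359, 2.074, 0.0]
ft_force: [-0.6, -0.2, 0.6]
gripper_width: 0.0484
finger_force: 0.0
```

```bash
python3 - <<'E'
from h import *
plan(.7294,-.0286,.212,-7.5)
a=optics.get_image("top")[:,:,::-1];b=optics.get_image("scene")[:,:,::-1]
C=np.hstack([cv2.resize(a[70:195,170:300],(400,385),interpolation=2),cv2.resize(b[140:250,225:340],(400,385),interpolation=2)])
cv2.imwrite("pics/c10.png",C)
E
```

```text
clk 41.05 close -7.4 q6 -0.07 turn 0.1deg = 0.001u | shift u [-0.063 -0.006  1.764] | tcp [ 0.7297 -0.0271  0.2561] w 0.048 tilt [ 0.0004 -0.     -1.    ]
```

View pics/c10.png

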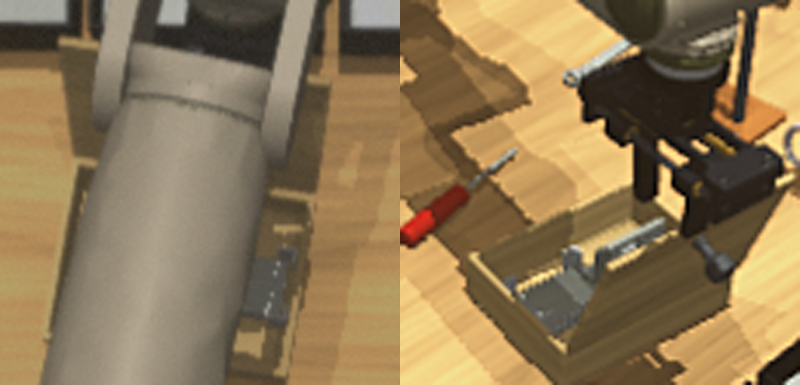

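The fingers straddle the lid's free edge (scene crop, fingers at 645,180 and 697,220). The knob is at 715,255, 45 mm away in y. Descend and pull.

carry_out(deltas=[-0.06, 0, 0.4, 0, 0, 0, 0, 0, 0.4, 0, 0, 0, 0, 0, 0.4, 0, 0, 0, 0, 0, 0.4, 0, 0, 0, 0, 0, 0.15, 0, 0, 0])

```text
clock: 41.57
tcp_pos: [0.7295, -0.0287, 0.2089]
tcp_rot: [-2.358, -2.072, 0.003]
ft_force: [0.1, 0.4, 0.5]
gripper_width: 0.0488
finger_force: 0.0
```

carry_out(deltas=[0, -0.4, 0, 0, 0, 0, 0, -0.4, 0, 0, 0, 0, 0, -0.4, 0, 0, 0, 0, 0, -0.4, 0, 0, 0, 0, 0, -0.4, 0, 0, 0, 0])

```text
clock: 41.98
tcp_pos: [0.6804, -0.0224, 0.2118]
tcp_rot: [2.359, 2.073, 0.002]
ft_force: [3.2, 0.2, 1.4]
gripper_width: 0.0486
finger_force: 1.0
```

carry_out(deltas=[0, -0.4, 0, 0, 0, 0, 0, -0.4, 0, 0, 0, 0, 0, -0.4, 0, 0, 0, 0, 0, -0.4, 0, 0, 0, 0, 0, -0.4, 0, 0, 0, 0])

```text
clock: 42.4
tcp_pos: [0.6307, -0.0159, 0.2115]
tcp_rot: [2.359, 2.073, 0.001]
ft_force: [2.1, -0.1, -0.9]
gripper_width: 0.0487
finger_force: 0.9
```

carry_out(deltas=[0, -0.34, 0, 0, 0, 0, 0, -0.34, 0, 0, 0, 0, 0, -0.34, 0, 0, 0, 0, 0, -0.34, 0, 0, 0, 0, 0, -0.34, 0, 0, 0, 0])

```text
clock: 42.82
tcp_pos: [0.5886, -0.0105, 0.2115]
tcp_rot: [2.359, 2.073, 0.001]
ft_force: [2.2, 0.4, 0.2]
gripper_width: 0.0487
finger_force: 0.6
```

carry_out(deltas=[0, -0.21, 0.12, 0, 0, 0, 0, -0.21, 0.12, 0, 0, 0, 0, -0.21, 0.12, 0, 0, 0, 0, -0.21, 0.12, 0, 0, 0, 0, -0.21, 0.12, 0, 0, 0])

```text
clock: 43.23
tcp_pos: [0.5623, -0.0071, 0.1961]
tcp_rot: [-2.36, -2.074, 0.0]
ft_force: [1.8, -0.4, 0.2]
gripper_width: 0.0482
finger_force: 0.5
```

carry_out(deltas=[0, -0.26, 0.2, 0, 0, 0, 0, -0.26, 0.22, 0, 0, 0, 0, -0.26, 0.25, 0, 0, 0, 0, -0.25, 0.28, 0, 0, 0, 0, -0.25, 0.29, 0, 0, 0])

```text
clock: 43.65
tcp_pos: [0.5305, -0.003, 0.1651]
tcp_rot: [2.36, 2.074, 0.0]
ft_force: [1.5, -0.3, -0.1]
gripper_width: 0.0484
finger_force: 0.4
```

```bash
python3 - <<'E'
from h import *
plan(.5,0,.1,-7.5)
s=r.sense()["tcp_pos"][:2]-[.5965,.0343]; th=np.radians(-7.5); print(s@[np.cos(th),np.sin(th)])
a=optics.get_image("top")[:,:,::-1];b=optics.get_image("scene")[:,:,::-1]
C=np.hstack([cv2.resize(a[90:215,170:300],(400,385),interpolation=2),cv2.resize(b[150:260,225:340],(400,385),interpolation=2)])
cv2.imwrite("pics/c11.png",C)
E
```

```text
clk 43.65 close -7.4 q6 -0.10 turn 0.1deg = 0.001u | shift u [-0.042 -1.225  2.604] | tcp [ 0.5305 -0.003   0.1651] w 0.048 tilt [ 0.  0. -1.]
-0.06057751324842179
```

View pics/c11.png

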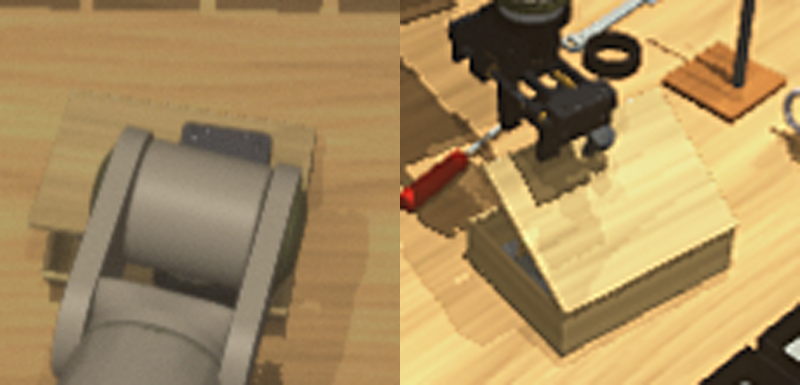

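The lid is at about 0.6 rad with the knob clear of the fingers (scene crop 598,138). Continuing the arc.

carry_out(deltas=[0, -0.2, 0.3, 0, 0, 0, 0, -0.19, 0.31, 0, 0, 0, 0, -0.18, 0.32, 0, 0, 0, 0, -0.17, 0.33, 0, 0, 0, 0, -0.14, 0.34, 0, 0, 0])

```text
clock: 44.17
tcp_pos: [0.5087, -0.0001, 0.1247]
tcp_rot: [-2.36, -2.074, 0.0]
ft_force: [0.9, -0.8, 0.7]
gripper_width: 0.0487
finger_force: 0.3
```

carry_out(deltas=[0, -0.08, 0.23, 0, 0, 0, 0, -0.07, 0.23, 0, 0, 0, 0, -0.05, 0.23, 0, 0, 0, 0, -0.04, 0.23, 0, 0, 0, 0, -0.04, 0.22, 0, 0, 0])

```text
clock: 44.58
tcp_pos: [0.5022, 0.0007, 0.0966]
tcp_rot: [-2.36, -2.074, 0.0]
ft_force: [0.3, -0.0, 0.2]
gripper_width: 0.0487
finger_force: 0.3
```

carry_out(deltas=[0, -0.02, 0.1, 0, 0, 0, 0, -0.02, 0.1, 0, 0, 0, 0, 0, 0.1, 0, 0, 0, 0, 0, 0.1, 0, 0, 0, 0, 0, 0.08, 0, 0, 0])

```text
clock: 45.0
tcp_pos: [0.5013, 0.0008, 0.085]
tcp_rot: [-2.36, -2.074, 0.0]
ft_force: [-1.1, -0.2, 0.8]
gripper_width: 0.0485
finger_force: 0.3
```

carry_out(deltas=[0, 0, 0.03, 0, 0, 0, 0, 0, 0.03, 0, 0, 0, 0, 0, 0.03, 0, 0, 0, 0, 0, 0.02, 0, 0, 0, 0, 0, 0, 0, 0, 0])

```text
clock: 45.42
tcp_pos: [0.5013, 0.0008, 0.0837]
tcp_rot: [2.359, 2.074, 0.0]
ft_force: [-7.8, 1.1, 15.1]
gripper_width: 0.0485
finger_force: 7.5
```

```bash
python3 - <<'E'
from h import *
plan(.5,0,.1,-7.5); print(r.sense()["ft_force"])
E
```

```text
clk 45.42 close -7.4 q6 -0.10 turn 0.1deg = 0.002u | shift u [-0.039 -0.049 -0.653] | tcp [0.5013 0.0008 0.0837] w 0.048 tilt [ 0.0005 -0.0004 -1.    ]
[-7.7601  1.1128 15.0567]
```

carry_out(deltas=[0, 0, -0.3, 0, 0, 0, 0, 0, -0.8, 0, 0, 0, 0, 0, -1, 0, 0, 0, 0, 0, -1, 0, 0, 0, 0, 0, -1, 0, 0, 0])

```text
clock: 45.83
tcp_pos: [0.5012, 0.0009, 0.1863]
tcp_rot: [2.36, 2.074, 0.0]
ft_force: [0.0, -0.5, 0.4]
gripper_width: 0.0484
finger_force: 0.0
```

carry_out(deltas=[-1, -1, -1, 0, 0, 0, -1, -1, 0, 0, 0, 0, -1, -1, 0, 0, 0, 0, -1, -1, 0, 0, 0, 0, -1, 0, 0, 0, 0, 0])

```text
clock: 46.25
tcp_pos: [0.384, -0.1093, 0.2092]
tcp_rot: [-2.359, -2.074, 0.001]
ft_force: [1.2, -0.7, 0.1]
gripper_width: 0.0483
finger_force: 0.0
```

carry_out(deltas=[-1, 0, 0, 0, 0, 0, -1, 0, 0, 0, 0, 0, 0, 0, 0, 0, 0, 0, 0, 0, 0, 0, 0, 0, 0, 0, 0, 0, 0, 0])

```text
clock: 46.67
tcp_pos: [0.3807, -0.1585, 0.209]
tcp_rot: [-2.36, -2.074, -0.0]
ft_force: [0.0, 0.0, 0.5]
gripper_width: 0.0487
finger_force: 0.0
```

```bash
python3 - <<'E'
from h import *
a=optics.get_image("top")[:,:,::-1];b=optics.get_image("scene")[:,:,::-1]
C=np.hstack([cv2.resize(a[90:215,170:300],(400,385),interpolation=2),cv2.resize(b[150:260,225:340],(400,385),interpolation=2)])
cv2.imwrite("pics/c12.png",C); print(r.sense()["ft_force"],r.sense()["dq"])
E
```

```text
[-0.1084 -0.0711  0.2442] [ 0.0032  0.0003 -0.0016 -0.0015  0.0003 -0.005 ]
```

View pics/c12.png

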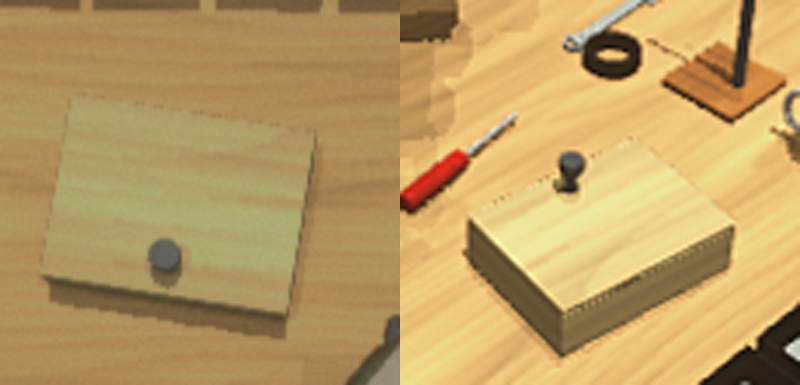

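The lid lies flat on the rim (knob upright at 570,165) and the arm is clear. Handing in.

```bash
python3 -c "
from bench import job
print(job.job_done())"
```

```text
the job is handed in; nothing more can be done
None
```

The job is handed in at about 47 s on the robot clock: three silver tins are stacked flush in the bay, the bracket stands upright beside them and the lid is shut; no verdict came back.

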